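# Try the re-set roller catch of a spice cupboard

### The arm

A 6-joint arm with a two-finger parallel gripper is mounted at the origin on a cart in front of the work surface, level with it; the furniture and walls round the work are solid. World frame = base frame: x ahead of the robot, y to its left, z up, the work surface at z = 0. Lengths are in m, angles in rad, forces in N, time in s.
With the tool pointing down it reaches from about 0.25 to 0.725 m from the base axis. Payload 9.7 kg.
Tool frame: the origin (TCP) lies between the finger pads; the fingertips stand 19 mm ahead of it and the grasp point (between the pads) is the TCP; y points along the fingers, z is the direction in which the jaws open and shut, and the axes are right-handed (so a half turn about y gives the same grasp; the last joint's range is limited). The gripper opens to 85 mm and grips with 20 to 120 N. Pads are 22 mm wide; open, the fingers measure 114 mm over their backs; the gripper's body (76 mm by 85 mm) begins 54 mm behind the grasp point. The pads swing forward as they close: fully open they stand 13 mm farther back than shut.
Start: joints at [0, 0.087, 0.176, 1.66, 0, 1.571], TCP at [0.55, -0, 0.25] pointing down, gripper open.
Joint ranges: [-3.13, 3.13], [-0.85, 1.81], [-1.15, 1.24], [-2.2, 2.28], [-1.44, 1.52], [-3.14, 3.14]. Speed limits (rad/s): [2.22, 2.22, 2.57, 3.14, 3.14, 3.14].

### API

Orientations are given as a 3x3 rotation matrix whose columns are the frame's x, y, z axes.
In Python, from cell import ctrl gives the robot as it stands.
- The arm moves only by the tool apply_moves, never from a script. Its argument "plan" is a list of rows, each a list of 2 entries, a list of its own where there are three numbers: the shift along the tool's x, y, z in m, then the turn, a rotation vector about the tool's x, y, z in degrees. A call has exactly 10 rows; each row is the pose to reach, as a shift and turn from the pose measured when the call began, along the tool's axes at that moment; what a row does not reach only later rows make up. A row lasts 1/12 s, in which the tool goes at most 41.7 mm and 7.16 degrees, less where a joint would pass 70% of its speed; a pose out of reach is approached as far as the arm can. A call with a gripper value outside its range is refused whole. "fingers" is the finger opening in m, from 0 to 0.0854, set as the call begins (left out, the last holds). The fingers move at their own pace and stop on an object; the grip force is fixed at half the most. Time passes only in rows, so rows that repeat a pose let the fingers close, or fill a call up. It gives the time, the measured TCP pose, the force and the opening at its end, in the units of the state.
- ctrl.observe(): the state, without advancing time (a new reading comes with each control period).
- ctrl.snapshot(name): name is "scene" or "side" or "wrist"; returns (picture, depth): 420x560x3 uint8, red, green, blue; 420x560 float32, m along the optical axis (not along the pixel's ray), 0 where there is no reading.
- ctrl.camera_model(name): a dict with "fx", "fy", "cx", "cy" (pixels), "R" (3x3) and "t" (3): a world point X has camera coordinates R X + t; the wrist camera has in their place "hand_eye" (4x4, takes a point from camera to tool coordinates, whose origin is the TCP and whose axes are the tool frame's). Camera axes: x right, y down, z forward; pixel columns grow to the right and rows downward; lengths in m; the calibration is good to about 2 mm. A picture is of the moment at which its call begins: read the wrist's pose just before it. camera_model takes no time and is no camera call.
- ctrl.sign_off(): hands the job in, once; it reports no verdict.
Trained networks look in the newest picture that a camera, given by its name, has taken for a name from the list of things; names that differ only in an ending like _2 or _b are one class to them, and where a whole thing is asked for, a point or a joint stands for the part that bears it (a point fixed in the world has none). Each returns a list of dicts, best first, with "p" (0 to 1); they miss things now and then, are a little off and sometimes report something else, mostly with a low value. They report only what shows in the picture. A call takes as long as a camera call. They do not tell look-alikes from the thing itself.
- ctrl.spot_in(camera, query): "point" ([x, y, z] in m, in world coordinates, good to about 4 mm: the middle of the surface that is visible of it).
- ctrl.cut_out(camera, query): "pixels" (420x560 bool, what is visible of it).
The state is a dict: "clock": time; "joint_pos": joint angles; "joint_vel": joint speeds; "joint_efforts": joint torques, N m; "eef_pos": TCP position; "orientation": TCP orientation; "wrist_force": force on the tool from outside, world axes, zero at the start; "ft_torque": the same for the moment, N m; "opening": finger opening in m.
Only numpy, scipy, OpenCV 4.12 (cv2) and the standard library are available. Lean on these libraries where they do the work, as an engineer would, in place of code of your own. Each camera call takes 0.05 s, during which the arm holds its last target.

### The job

The roller catch of the little spice cupboard has just been re-set; try it with a jar in the door. Stand the spice jar upright in the rack on the inside of the open door, push the door shut past the catch until it snaps and stays shut when you let go, then pull it through the catch and leave it standing wide open with the jar still in its rack. Do not slam the door or fling it open, do not press it hard onto its buffer (about 1.5 kg at most), and leave the other things on the bench alone.

Things in the scene. Friction and masses are not known exactly. Their poses are not given: they have to be found in the camera images.
- jar_mid (a point): The spice jar: glass, 41 mm in diameter, 105 mm tall, dark brown screw lid (top 21 mm), dark blue label; 0.08 to 0.15 kg. Stands on the bench. The point is on its axis, half-way up (52 mm above its foot); z runs up the jar.
- door (a joint): Opening angle of the cupboard door, rad: 0 is parallel to the cupboard's front (9 mm before it), growing as it opens (anticlockwise seen from above), to 1.75 at most. It starts open and stays where it is left. The angle at which it is shut depends on the catch's setting, which is not shown: -0.04 to 0.085 rad.
- carcass: White bench-top cupboard fixed to the bench, 130 deep x 210 wide x 200 mm high, with a pale wooden door on its front. Origin: centre of its underside on the bench; x into the cupboard (away from the door), y to the left as one faces the door, z up.
- catch_spot (a point): Fixed point inside on the cupboard's floor, by the door's free edge, where the catch is: a sprung roller and a black rubber buffer that stops the door (the hidden setting moves both together, by up to 20 mm). Pushing the door's striker past the roller takes 5 to 9 N at the handle, fading over some 8 mm; then, 4 to 5 mm before the buffer, it snaps and pulls the door onto the buffer itself.
- buffer_spot (a point): Fixed point over the catch, near the rubber buffer. Pressed on it, a firmly held door gives only about 1 mm per 5 N: the door must never press on roller and buffer with more than 30 N in all, of which the roller's spring alone makes up about 9 N. To reopen the snapped door a pull of about 3 to 6 N at the handle is needed; its hinge is damped (about 5 N at 0.1 m/s).
- hinge (a point): Point on the door's upright hinge line, 155 mm above the bench, at the door's right edge as one faces it. Turns with the door: x from its outer to its inner face (into the cupboard when shut), y from the hinge to the free edge, z up. The panel is 14 mm thick (x from -14 to 0 mm), 200 mm wide, from 12 to 188 mm above the bench.
- handle (a point): Grip point on the door's handle: an upright round steel bar 12 mm thick, its axis 45 mm off the outer face; in the hinge's frame at x = -59, y = 165, z = 0 mm. The bar's free top is 188 mm above the bench (this point 155 mm); its one arm to the door is 95 mm above the bench. Axes as for hinge.
- rack (a point): Centre of the floor of the small open steel rack on the inside of the door, 75 mm above the bench; inside it is 54 mm (off the door, x) by 64 mm (along the door, y), with walls 34 mm high. In the hinge's frame at x = 28, y = 112 mm, 80 mm below it. Axes as for hinge. A jar that stands in it reaches 180 mm above the bench, 8 mm below the door's top.
- roller (a joint): How far the catch's roller is pressed down against its spring, m: 0 when the door is away from the catch, about 0.003 at the highest point of the striker, 0.001 to 0.002 while the door is snapped shut.
- bowl_mid (a point): Bystander: white bowl, 110 mm across, 49 mm high; point at its centre, half-way up.
- pepper_mid (a point): Bystander: pepper shaker with a grey top, 44 mm across, 90 mm high; point half-way up.
- garlic_mid (a point): Bystander: garlic bulb, 56 mm; point half-way up.
- green_cup: Bystander: green plastic cup, 61 mm across, 98 mm high; origin at the centre of its underside.
Not all that is in view belongs to the job. Leave any orange or purple look-alike of the part that bears jar_mid alone.

How it is judged:
By the outcome, as a careful person would: the job done as asked, in the order asked, and still so for the second after the job is handed in, with the robot touching nothing.
It also fails if it takes over 72 s, if anything falls off the work surface, if the arm or the gripper's body presses on something with over 40 N, if the wrist force passes 120 N, or if a joint passes its speed limit or range.

## Working session

There is one attempt and no reset: what is moved stays moved. The work goes in short steps, Python scripts to look and compute and a tool call to move; the robot and the scene stay as the last step left them, time stands still between calls to the robot, and variables do not carry over. Pictures are saved under pics/ and viewed, and the job is handed in when it is done.

Besides the shell and the picture viewer there is one more tool, called by a JSON object that holds its "op" and its "data". apply_moves: Moves the arm, as the interface text tells. Its arguments: {"type":"object","properties":{"plan":{"type":"array"},"fingers":{"type":"number"}},"required":["plan"]}

```bash
ls; mkdir -p pics; python3 - <<'E'
from cell import ctrl
import cv2,numpy as np
s=ctrl.observe()
for k,v in s.items(): print(k,np.round(v,3).tolist())
for n in ["scene","side","wrist"]:
    im,d=ctrl.snapshot(n); cv2.imwrite(f"pics/{n}0.png",im[:,:,::-1])
    np.save(f"pics/{n}0_d.npy",d)
    m=ctrl.camera_model(n); print(n,{k:np.round(v,3).tolist() for k,v in m.items()})
    for q in ["jar_mid","door","carcass","handle","rack","hinge","bowl_mid","pepper_mid","garlic_mid","green_cup"]:
        try: print(q,[(np.round(r["point"],3).tolist(),round(r["p"],2)) for r in ctrl.spot_in(n,q)])
        except Exception as e: print(q,e)
print(ctrl.observe()["clock"])
E
```

```text
pics
clock 0.0
joint_pos [-0.0, 0.087, 0.175, 1.66, -0.0, 1.571]
joint_vel [0.0, -0.001, -0.0, -0.0, 0.001, -0.0]
joint_efforts [0.001, -52.039, 46.48, 0.016, 0.0, -0.0]
eef_pos [0.55, -0.0, 0.25]
orientation [[0.0, -0.001, 1.0], [-1.0, -0.0, -0.0], [0.0, -1.0, -0.001]]
wrist_force [0.511, 0.434, 0.27]
ft_torque [-0.092, -0.018, -0.025]
opening 0.085
scene {'fx': 542.958, 'fy': 542.958, 'cx': 276.691, 'cy': 208.939, 'R': [[-0.588, -0.809, -0.009], [-0.581, 0.431, -0.69], [0.562, -0.4, -0.723]], 't': [0.385, 0.379, 1.188]}
jar_mid [([0.437, 0.087, 0.075], 0.96), ([0.467, -0.086, 0.08], 0.83), ([0.408, -0.129, 0.069], 0.7)]
door [([0.454, 0.266, 0.109], 0.66)]
carcass [([0.571, 0.424, 0.175], 0.93)]
handle [([0.452, 0.262, 0.112], 0.56), ([0.456, -0.274, 0.04], 0.43)]
rack [([0.455, 0.266, 0.11], 0.61)]
hinge [([0.453, 0.263, 0.113], 0.72)]
bowl_mid [([0.607, -0.19, 0.023], 0.62)]
pepper_mid [([0.519, 0.091, 0.056], 0.67)]
garlic_mid [([0.516, 0.094, 0.06], 0.73), ([0.454, -0.273, 0.037], 0.66), ([0.451, 0.264, 0.114], 0.54)]
green_cup [([0.69, -0.11, 0.065], 0.64), ([0.572, 0.43, 0.17
[... 661 characters left out ...]
([0.525, 0.069, 0.051], 0.51)]
garlic_mid [([0.449, -0.299, 0.036], 0.54)]
green_cup [([0.68, -0.128, 0.064], 0.75)]
wrist {'fx': 319.487, 'fy': 319.487, 'cx': 281.773, 'cy': 210.261, 'hand_eye': [[-0.001, 0.947, 0.321, -0.083], [0.001, -0.321, 0.947, -0.124], [1.0, 0.001, -0.001, -0.001], [0.0, 0.0, 0.0, 1.0]]}
jar_mid [([0.427, -0.008, 0.098], 0.89), ([0.46, 0.077, 0.109], 0.74), ([0.479, -0.085, 0.089], 0.65), ([0.416, -0.128, 0.015], 0.55)]
door []
carcass [([0.592, -0.192, 0.022], 0.32)]
handle []
rack []
hinge []
bowl_mid [([0.597, -0.194, 0.02], 0.77)]
pepper_mid [([0.533, 0.081, 0.085], 0.85)]
garlic_mid [([0.455, -0.277, 0.034], 0.92)]
green_cup [([0.701, -0.098, 0.062], 0.74)]
1.65
```

View images.

View pics/scene0.png

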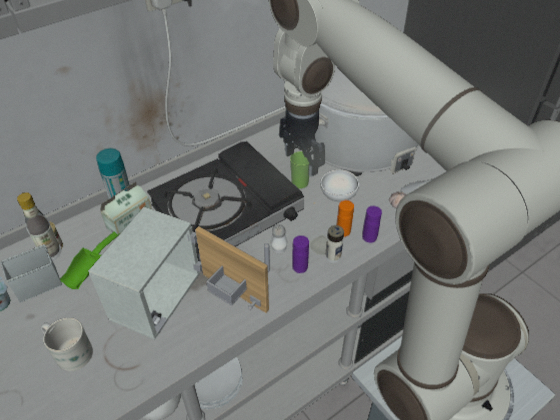

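View pics/side0.png

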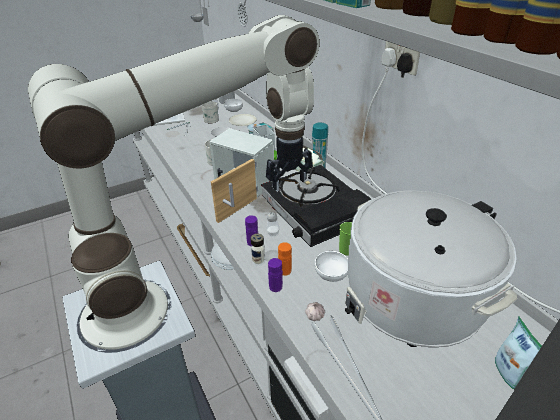

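View pics/wrist0.png

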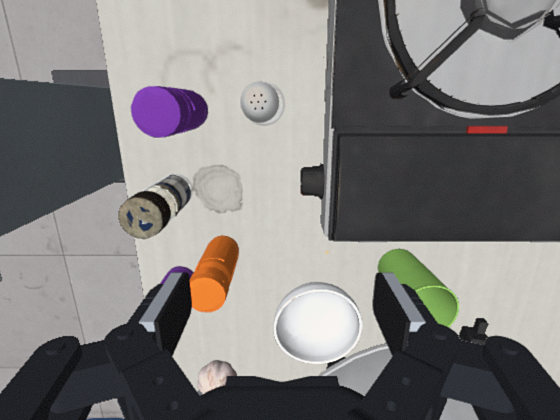

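```bash
cat > h.py <<'E'
import numpy as np,cv2
from cell import ctrl
def cam(n,s=None):
    m=ctrl.camera_model(n)
    if "R" in m: return m,np.array(m["R"]),np.array(m["t"])
    s=s or ctrl.observe()
    H=np.array(m["hand_eye"]); O=np.array(s["orientation"]);p=np.array(s["eef_pos"])
    Rc=O@H[:3,:3]; tc=O@H[:3,3]+p
    return m,Rc.T,-Rc.T@tc
def cloud(n,d,s=None):
    m,R,t=cam(n,s); v,u=np.mgrid[0:420,0:560]
    P=np.stack([(u-m["cx"])/m["fx"]*d,(v-m["cy"])/m["fy"]*d,d],-1)
    W=(P-t)@R; W[d==0]=np.nan
    return W
def proj(n,X,s=None):
    m,R,t=cam(n,s); c=np.atleast_2d(X)@R.T+t
    return np.c_[c[:,0]/c[:,2]*m["fx"]+m["cx"],c[:,1]/c[:,2]*m["fy"]+m["cy"]]
E
python3 - <<'E'
from h import *
ims=[]
for n,(x,y),z in [("scene",(80,190),3),("side",(180,110),3)]:
    im=cv2.imread(f"pics/{n}0.png"); c=im[y:y+170,x:x+260]; ims.append(cv2.resize(c,None,fx=3,fy=3,interpolation=2)); cv2.imwrite(f"pics/{n}_crop.png",ims[-1])
d=np.load("pics/scene0_d.npy"); W=cloud("scene",d)
for a in [(340,230),(335,243),(335,262),(155,230),(140,210),(190,215),(100,262),(197,240),(265,300),(235,262),(200,232),(267,267)]:
    print(a,np.round(W[a[1],a[0]],3))
# carcass top
V=W[190:340,80:220].reshape(-1,3); V=V[np.abs(V[:,2]-0.2)<0.006]
V=V[(V[:,1]>0.25)]
r=cv2.minAreaRect((V[:,:2]*1000).astype(np.float32)); print(len(V),r,cv2.boxPoints(r))
# door panel points
m=W[225:315,190:272].reshape(-1,3); m=m[(m[:,2]>0.125)&(m[:,2]<0.183)]
print(len(m)); print(np.round(m[::60],3))
E
```

```text
(340, 230) [ 0.415 -0.023  0.109]
(335, 243) [ 0.409 -0.004  0.078]
(335, 262) [ 0.407 -0.009 -0.001]
(155, 230) [0.607 0.374 0.201]
(140, 210) [0.685 0.373 0.201]
(190, 215) [0.716 0.239 0.072]
(100, 262) [0.597 0.512 0.2  ]
(197, 240) [0.563 0.296 0.153]
(265, 300) [0.38  0.232 0.067]
(235, 262) [0.459 0.258 0.148]
(200, 232) [0.554 0.289 0.185]
(267, 267) [0.386 0.219 0.176]
4417 ((584.7984619140625, 420.0591735839844), (134.6980743408203, 212.93450927734375), 29.748613357543945) [[473.49673 479.0769 ]
 [579.1539  294.20483]
 [696.1002  361.04144]
 [590.44305 545.9135 ]]
1240
[[0.581 0.298 0.182]
 [0.571 0.296 0.161]
 [0.537 0.287 0.175]
 [0.558 0.292 0.148]
 [0.517 0.278 0.171]
 [0.563 0.294 0.126]
 [0.552 0.289 0.126]
 [0.54  0.285 0.128]
 [0.527 0.279 0.129]
 [0.51  0.275 0.135]
 [0.509 0.276 0.129]
 [0.429 0.192 0.144]
 [0.423 0.244 0.183]
 [0.432 0.194 0.128]
 [0.467 0.259 0.129]
 [0.436 0.251 0.148]
 [0.413 0.244 0.159]
 [0.405 0.239 0.157]
 [0.38  0.231 0.17 ]
 [0.385 0.234 0.156]
 [0.392 0.235 0.135]]
```

View pics/scene_crop.png

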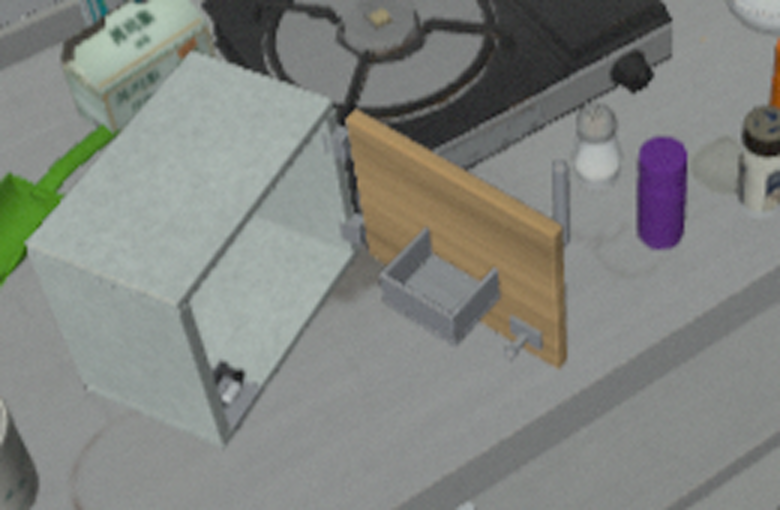

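View pics/side_crop.png

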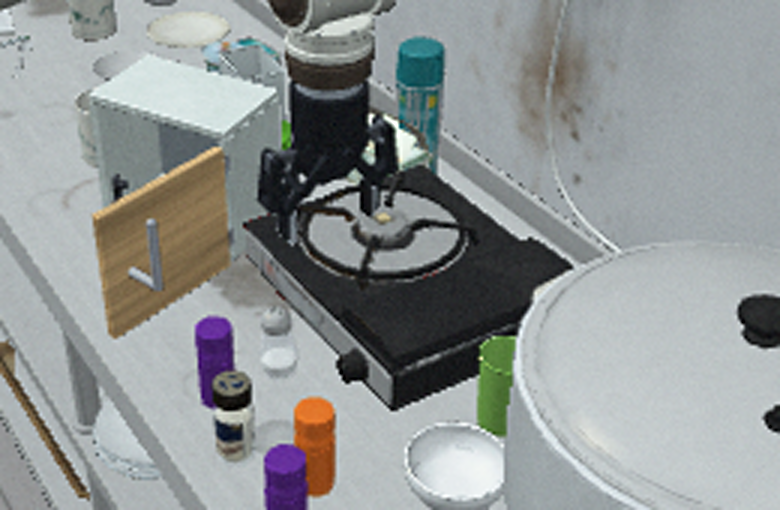

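```bash
python3 - <<'E'
from h import *
s=ctrl.observe()
for n in ["scene","side","wrist"]:
    W=cloud(n,np.load(f"pics/{n}0_d.npy"),s).reshape(-1,3)
    V=W[(np.hypot(W[:,0]-0.425,W[:,1]+0.018)<0.045)]
    for lo,hi in [(0.099,0.112),(0.088,0.1),(0.03,0.085)]:
        q=V[(V[:,2]>lo)&(V[:,2]<hi)]
        if len(q)<5: print(n,lo,len(q)); continue
        c,r=cv2.minEnclosingCircle((q[:,:2]*1000).astype(np.float32))
        # circle fit fixed r
        from scipy.optimize import least_squares
        f=least_squares(lambda p: np.hypot(q[:,0]-p[0],q[:,1]-p[1])-0.0205,[.425,-.018],loss='soft_l1',f_scale=.002)
        print(n,lo,len(q),np.round(c,1),round(r,1),np.round(q.mean(0),4),"fit",np.round(f.x,4))
# door line
W=cloud("scene",np.load("pics/scene0_d.npy"))[225:315,190:272].reshape(-1,3)
m=W[(W[:,2]>0.13)&(W[:,2]<0.182)&(W[:,0]<0.575)&(W[:,0]>0.37)&(W[:,1]>0.215)]
l=cv2.fitLine((m[:,:2]*1000).astype(np.float32),cv2.DIST_HUBER,0,.01,.01).ravel(); print(len(m),l, np.degrees(np.arctan2(l[1],l[0])))
# handle
im=0
for n in ["scene","side"]:
    W=cloud(n,np.load(f"pics/{n}0_d.npy")).reshape(-1,3)
    q=W[(np.hypot(W[:,0]-.433,W[:,1]-.188)<.018)&(W[:,2]>.11)&(W[:,2]<.195)]
    print(n,len(q),np.round(np.median(q,0),4),np.round(q[:,2].max(),4))
    # door top edge
    q=W[(np.abs(W[:,2]-.188)<.003)&(W[:,1]<.33)&(W[:,1]>.2)&(W[:,0]<.6)&(W[:,0]>.36)]
    print(len(q),cv2.minAreaRect((q[:,:2]*1000).astype(np.float32)))
    q=W[(np.abs(W[:,2]-.2)<.004)&(W[:,1]<.6)&(W[:,1]>.28)&(W[:,0]<.72)&(W[:,0]>.45)]
    print(len(q),cv2.minAreaRect((q[:,:2]*1000).astype(np.float32)))
    # rack walls
    q=W[(W[:,2]>.09)&(W[:,2]<.115)&(np.abs(W[:,0]-.455)<.06)&(W[:,1]>.27)&(W[:,1]<.34)]
    print("rack",len(q),q.min(0) if len(q) else 0,q.max(0) if len(q) else 0)
c=cv2.imread("pics/wrist0.png")[140:320,90:290]; cv2.imwrite("pics/w_crop.png",cv2.resize(c,None,fx=3,fy=3,interpolation=2))
E
```

```text
scene 0.099 176 [423.2 -14.8] 22.0 [ 0.4217 -0.0129  0.1055] fit [ 0.4247 -0.0161]
scene 0.088 51 [421.4 -12.8] 20.3 [ 0.4138 -0.0041  0.0939] fit [ 0.4245 -0.0157]
scene 0.03 229 [420.5 -12.6] 21.5 [ 0.413  -0.0043  0.0582] fit [ 0.4242 -0.0156]
side 0.099 101 [419.3 -17.3] 22.3 [ 0.4205 -0.0193  0.1042] fit [ 0.4215 -0.0153]
side 0.088 36 [419.1 -21.4] 18.8 [ 0.4154 -0.0306  0.0941] fit [ 0.4222 -0.0156]
side 0.03 167 [420.5 -19.5] 21.0 [ 0.4153 -0.0299  0.057 ] fit [ 0.4217 -0.0155]
wrist 0.099 1597 [421.9 -15.6] 20.8 [ 0.4234 -0.0141  0.1055] fit [ 0.4224 -0.0193]
wrist 0.088 273 [422.5 -15.4] 20.5 [ 0.4345 -0.0057  0.0939] fit [ 0.4216 -0.0159]
wrist 0.03 855 [425.7 -12.7] 20.4 [ 0.4348 -0.0055  0.0591] fit [ 0.4217 -0.0159]
1007 [9.4714427e-01 3.2080787e-01 4.7033640e+02 2.6239224e+02] 18.711786
scene 115 [0.4291 0.1905 0.1562] 0.1943
409 ((482.00506591796875, 261.622314453125), (212.8760223388672, 41.33207321166992), 26.69077491760254)
4177 ((584.9291381835938, 419.86737060546875), (133.20858764648438, 213.31497192382812), 29.05231475830078)
rack 357 [0.4112298  0.27018525 0.09035249] [0.51341233 0.32686562 0.11495085]
side 68 [0.4295 0.1829 0.1504] 0.1877
129 ((489.9714050292969, 264.9627380371094), (233.27772521972656, 39.07658767700195), 27.425607681274414)
845 ((583.7569580078125, 417.16363525390625), (136.61325073242188, 211.88845825195312), 27.27360725402832)
rack 0 0 0
```

View pics/w_crop.png

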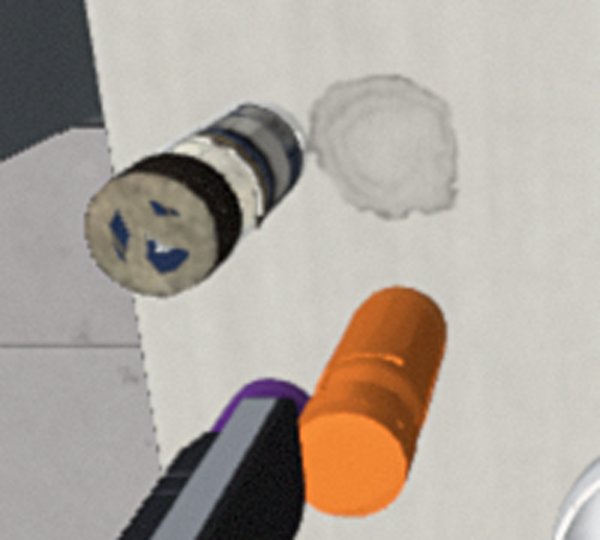

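The jar is the clear one with the dark brown lid and dark blue label, at wrist (155,205), scene (335,243) and side (257,248). The purple ones at scene (300,255) and (371,224) and the orange one at (345,218) are look-alikes. The enlarged crop confirms this. All three cameras put the jar at about (0.422,-0.016).

{"op": "apply_moves", "data": {"plan": [[[0.002,0,-0.012],[0,-3,0]],[[0.006,0,-0.04],[0,-7,0]],[[0.01,0,-0.075],[0,-12,0]],[[0.014,0,-0.108],[0,-16,0]],[[0.016,0.005,-0.124],[0,-18.7,0]],[[0.016,0.02,-0.128],[0,-18.7,0]],[[0.016,0.045,-0.128],[0,-18.7,0]],[[0.016,0.07,-0.128],[0,-18.7,0]],[[0.016,0.085,-0.128],[0,-18.7,0]],[[0.016,0.09,-0.128],[0,-18.7,0]]], "fingers": 0.0854}}

```text
clock: 2.48
eef_pos: [0.4209, -0.016, 0.158]
orientation: [[0.321, -0.003, 0.947], [-0.947, 0.0, 0.321], [-0.001, -1.0, -0.003]]
wrist_force: [-0.0, -0.1, -0.1]
opening: 0.0856
```

```bash
python3 - <<'E'
from h import *
s=ctrl.observe(); print(s["clock"],np.round(s["eef_pos"],4),np.round(s["orientation"],3).tolist(),np.round(s["joint_pos"],2))
im,d=ctrl.snapshot("wrist"); cv2.imwrite("pics/w1.png",im[:,:,::-1])
W=cloud("wrist",d,s).reshape(-1,3)
from scipy.optimize import least_squares
V=W[np.hypot(W[:,0]-.422,W[:,1]+.016)<.035]; q=V[(V[:,2]>.1)&(V[:,2]<.11)]
print(len(q),cv2.minEnclosingCircle((q[:,:2]*1000).astype(np.float32)))
q=V[(V[:,2]>.03)&(V[:,2]<.1)]
if len(q)>9: print(least_squares(lambda p: np.hypot(q[:,0]-p[0],q[:,1]-p[1])-0.0205,[.425,-.018],loss='soft_l1',f_scale=.002).x)
E
```

```text
2.4833 [ 0.4209 -0.016   0.158 ] [[0.321, -0.003, 0.947], [-0.947, 0.0, 0.321], [-0.001, -1.0, -0.003]] [-0.04 -0.23 -0.3   1.5   0.    1.21]
3220 ((421.9588317871094, -15.188551902770996), 20.509931564331055)
[ 0.42221186 -0.01588808]
```

View pics/w1.png

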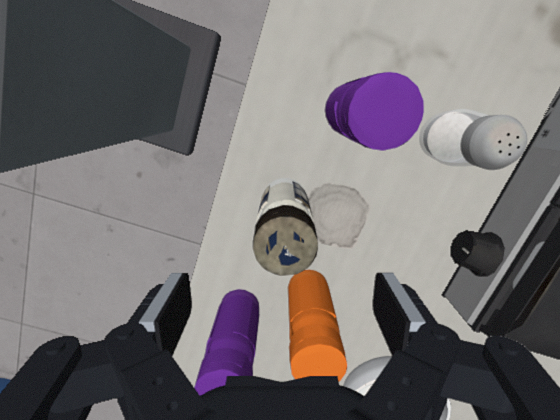

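{"op": "apply_moves", "data": {"plan": [[[0,0.006,0.001],[0,0,0]],[[0,0.02,0.001],[0,0,0]],[[0,0.038,0.001],[0,0,0]],[[0,0.056,0.001],[0,0,0]],[[0,0.07,0.001],[0,0,0]],[[0,0.077,0.001],[0,0,0]],[[0,0.08,0.001],[0,0,0]],[[0,0.08,0.001],[0,0,0]],[[0,0.08,0.001],[0,0,0]],[[0,0.08,0.001],[0,0,0]]]}}

```text
clock: 3.37
eef_pos: [0.4224, -0.0156, 0.0795]
orientation: [[0.321, -0.001, 0.947], [-0.947, 0.0, 0.321], [-0.0, -1.0, -0.001]]
wrist_force: [-0.5, -0.1, 0.5]
opening: 0.0853
```

{"op": "apply_moves", "data": {"plan": [[[0,0,0],[0,0,0]],[[0,0,0],[0,0,0]],[[0,0,0],[0,0,0]],[[0,0,0],[0,0,0]],[[0,0,0],[0,0,0]],[[0,0,0],[0,0,0]],[[0,0,0],[0,0,0]],[[0,0,0],[0,0,0]],[[0,0,0],[0,0,0]],[[0,0,0],[0,0,0]]], "fingers": 0.03}}

```text
clock: 4.2
eef_pos: [0.4228, -0.0157, 0.08]
orientation: [[0.321, -0.0, 0.947], [-0.947, -0.0, 0.321], [-0.0, -1.0, -0.0]]
wrist_force: [0.2, 0.6, 5.5]
opening: 0.0396
```

{"op": "apply_moves", "data": {"plan": [[[0,-0.006,0],[0,0,0]],[[0,-0.022,0],[0,0,0]],[[0,-0.046,0],[0,0,0]],[[0,-0.074,0],[0,0,0]],[[0,-0.104,0],[0,0,0]],[[-0.005,-0.134,0.002],[0,0,0]],[[-0.015,-0.162,0.006],[0,0,0]],[[-0.03,-0.186,0.013],[0,0,0]],[[-0.05,-0.204,0.023],[0,0,0]],[[-0.075,-0.21,0.034],[0,0,0]]]}}

```text
clock: 5.03
eef_pos: [0.4314, 0.0666, 0.2929]
orientation: [[0.319, 0.003, 0.948], [-0.948, 0.0, 0.319], [0.001, -1.0, 0.003]]
wrist_force: [0.7, -0.1, -1.1]
opening: 0.0394
```

{"op": "apply_moves", "data": {"plan": [[[-0.02,-0.001,0.011],[0,0,0]],[[-0.04,-0.001,0.02],[0,0,0]],[[-0.06,-0.001,0.028],[0,0,0]],[[-0.076,-0.001,0.036],[0,0,0]],[[-0.09,-0.001,0.041],[0,0,0]],[[-0.098,-0.001,0.045],[0,0,0]],[[-0.102,-0.001,0.047],[0,0,0]],[[-0.102,-0.001,0.047],[0,0,0]],[[-0.102,-0.001,0.047],[0,0,0]],[[-0.102,-0.001,0.047],[0,0,0]]]}}

```text
clock: 5.87
eef_pos: [0.4434, 0.1775, 0.2941]
orientation: [[0.318, 0.003, 0.948], [-0.948, 0.0, 0.318], [0.001, -1.0, 0.003]]
wrist_force: [-0.7, 0.4, -1.6]
opening: 0.0393
```

```bash
python3 - <<'E'
from h import *
s=ctrl.observe(); print(s["clock"],np.round(s["eef_pos"],4),np.round(s["wrist_force"],2),s["opening"])
im,d=ctrl.snapshot("wrist"); cv2.imwrite("pics/w2.png",im[:,:,::-1]); np.save("pics/w2_d.npy",d); np.save("pics/w2_s.npy",s,allow_pickle=True)
E
```

```text
5.8667 [0.4434 0.1775 0.2941] [-0.69  0.37 -1.63] 0.03928931516289094
```

View pics/w2.png

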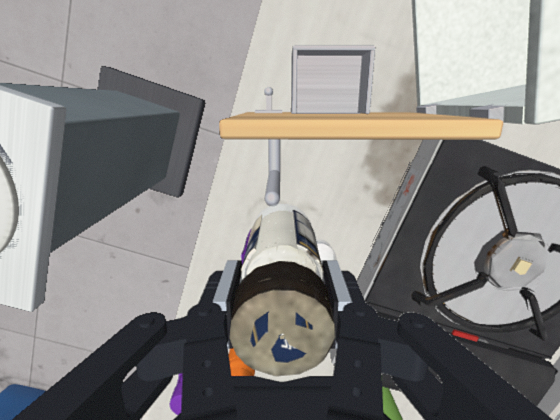

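```bash
python3 - <<'E'
from h import *
s=np.load("pics/w2_s.npy",allow_pickle=True).item(); d=np.load("pics/w2_d.npy")
W=cloud("wrist",d,s)
for a in [(332,90),(332,47),(294,80),(371,80),(235,118),(480,118),(272,195),(268,92)]: print(a,np.round(W[a[1],a[0]],4))
Wf=W.reshape(-1,3)
top=W[100:145,210:510].reshape(-1,3); q=top[np.abs(top[:,2]-.188)<.004]
print(len(q),cv2.minAreaRect((q[:,:2]*1000).astype(np.float32)),cv2.boxPoints(cv2.minAreaRect((q[:,:2]*1000).astype(np.float32))))
R=W[40:118,280:385].reshape(-1,3); q=R[np.abs(R[:,2]-.109)<.006]
r=cv2.minAreaRect((q[:,:2]*1000).astype(np.float32)); print("walls",len(q),r,cv2.boxPoints(r))
q=R[np.abs(R[:,2]-.075)<.005]; r=cv2.minAreaRect((q[:,:2]*1000).astype(np.float32)); print("floor",len(q),r,np.median(q,0))
H=W[185:210,262:285].reshape(-1,3); q=H[np.abs(H[:,2]-.188)<.006]; print("handle top",len(q),np.round(np.median(q,0),4))
# jar lid centre in tool coords
J=W[250:385,225:340].reshape(-1,3); O=np.array(s["orientation"]);p=np.array(s["eef_pos"]); T=(J-p)@O; q=T[np.abs(T[:,1]+.026)<.006]; print("lid tool",len(q),cv2.minEnclosingCircle((q[:,[0,2]]*1000).astype(np.float32)),np.median(q[:,1]))
E
```

```text
(332, 90) [0.4612 0.2836 0.0745]
(332, 47) [0.4438 0.3136 0.1091]
(294, 80) [0.4213 0.2779 0.1081]
(371, 80) [0.4865 0.2998 0.1101]
(235, 118) [0.3878 0.2352 0.1748]
(480, 118) [0.5613 0.2933 0.1692]
(272, 195) [0.4308 0.1916 0.1871]
(268, 92) [0.3994 0.2617 0.0458]
5886 ((474.5052490234375, 256.9162902832031), (198.99815368652344, 13.970736503601074), 18.605892181396484) [[377.9777  231.79071]
 [382.43515 218.55016]
 [571.03284 282.04187]
 [566.5753  295.2824 ]]
walls 1209 ((457.7576599121094, 288.9098815917969), (88.64517974853516, 57.56051254272461), 18.546649932861328) [[406.58264 302.09744]
 [424.8913  247.52635]
 [508.93268 275.72232]
 [490.62402 330.2934 ]]
floor 3734 ((453.8456726074219, 287.25457763671875), (71.75198364257812, 55.908653259277344), 18.6116943359375) [0.45504154 0.28776888 0.07551421]
handle top 184 [0.4311 0.1893 0.1867]
lid tool 8388 ((-1.3650102615356445, -0.3344612121582031), 24.22733497619629) -0.02565780412208092
```

{"op": "apply_moves", "data": {"plan": [[[-0.008,0,0.004],[0,0,0]],[[-0.024,0,0.011],[0,0,0]],[[-0.044,0,0.02],[0,0,0]],[[-0.066,0,0.03],[0,0,0]],[[-0.085,0,0.038],[0,0,0]],[[-0.096,0,0.043],[0,0,0]],[[-0.101,0.004,0.0445],[0,0,0]],[[-0.101,0.015,0.0445],[0,0,0]],[[-0.101,0.03,0.0445],[0,0,0]],[[-0.101,0.045,0.0445],[0,0,0]]]}}

```text
clock: 6.75
eef_pos: [0.4537, 0.2871, 0.2487]
orientation: [[0.318, 0.004, 0.948], [-0.948, 0.0, 0.318], [0.001, -1.0, 0.004]]
wrist_force: [0.1, -0.4, -1.8]
opening: 0.0398
```

{"op": "apply_moves", "data": {"plan": [[[0,0.01,0],[0,0,0]],[[0,0.022,0],[0,0,0]],[[0,0.034,0],[0,0,0]],[[0,0.042,0],[0,0,0]],[[0,0.047,0],[0,0,0]],[[0,0.049,0],[0,0,0]],[[0,0.049,0],[0,0,0]],[[0,0.049,0],[0,0,0]],[[0,0.049,0],[0,0,0]],[[0,0.049,0],[0,0,0]]]}}

```text
clock: 7.58
eef_pos: [0.454, 0.2872, 0.2003]
orientation: [[0.318, 0.004, 0.948], [-0.948, 0.001, 0.318], [0.001, -1.0, 0.004]]
wrist_force: [-0.5, 0.1, -1.9]
opening: 0.0395
```

```bash
python3 - <<'E'
from h import *
s=ctrl.observe(); print(s["clock"],np.round(s["eef_pos"],4),np.round(s["orientation"],3).tolist(),np.round(s["wrist_force"],2),s["opening"])
im,d=ctrl.snapshot("scene"); im=im[:,:,::-1]
c=im[170:320,130:300]; cv2.imwrite("pics/s3.png",cv2.resize(c,None,fx=4,fy=4,interpolation=2)); 
W=cloud("scene",d).reshape(-1,3)
q=W[(np.hypot(W[:,0]-.4535,W[:,1]-.287)<.035)&(W[:,2]>.118)&(W[:,2]<.165)]
from scipy.optimize import least_squares
print(len(q),least_squares(lambda p: np.hypot(q[:,0]-p[0],q[:,1]-p[1])-0.0205,[.4535,.287],loss='soft_l1',f_scale=.002).x)
E
```

```text
7.5833 [0.454  0.2872 0.2003] [[0.318, 0.004, 0.948], [-0.948, 0.001, 0.318], [0.001, -1.0, 0.004]] [-0.53  0.12 -1.94] 0.039549138200380314
262 [0.45486451 0.28461558]
```

View pics/s3.png

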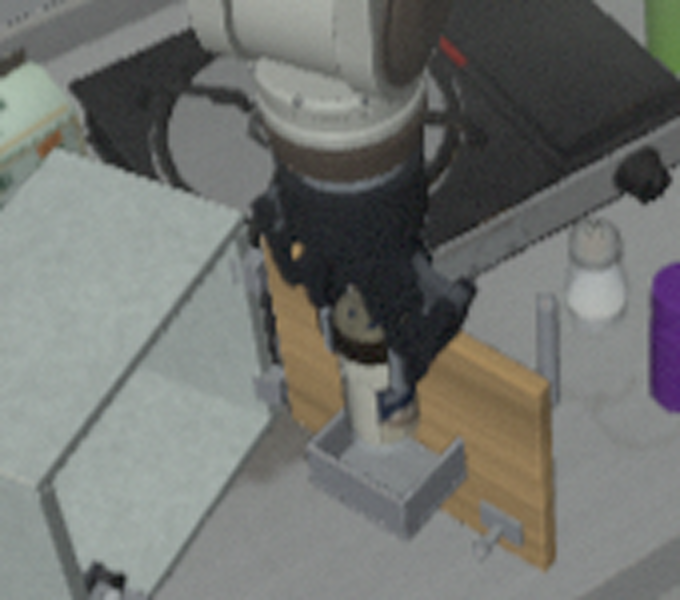

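```bash
python3 - <<'E'
from h import *
c=np.array([.4535,.2872]); dd=np.array([-.948,-.319]); xa=np.array([-.319,.948])
for a,b in [(-29,-34),(29,-34),(29,34),(-29,34)]:
    p=c+xa*a/1000+dd*b/1000; print((proj("scene",[[*p,.109]])-[130,170])*4)
print("foot",(proj("scene",[[.454,.2872,.1203]])-[130,170])*4)
E
```

```text
[[372.4928724  380.44832539]]
[[308.42076975 446.26012889]]
[[400.86842179 502.93344019]]
[[463.95758631 434.20505136]]
foot [[384.36518468 427.87800938]]
```

{"op": "apply_moves", "data": {"plan": [[[-0.001,0.003,0],[0,0,0]],[[-0.001,0.009,0],[0,0,0]],[[-0.001,0.016,0],[0,0,0]],[[-0.001,0.023,0],[0,0,0]],[[-0.001,0.03,0],[0,0,0]],[[-0.001,0.036,0],[0,0,0]],[[-0.001,0.04,0],[0,0,0]],[[-0.001,0.042,0],[0,0,0]],[[-0.001,0.043,0],[0,0,0]],[[-0.001,0.043,0],[0,0,0]]]}}

```text
clock: 8.47
eef_pos: [0.4538, 0.2881, 0.1571]
orientation: [[0.318, 0.004, 0.948], [-0.948, 0.001, 0.318], [0.001, -1.0, 0.004]]
wrist_force: [-0.7, -0.3, -1.5]
opening: 0.0394
```

```bash
python3 - <<'E'
from h import *
s=ctrl.observe(); print(s["clock"],np.round(s["eef_pos"],4),np.round(s["wrist_force"],2),s["opening"])
im,d=ctrl.snapshot("scene"); im=im[:,:,::-1]
c=im[200:320,180:300]; cv2.imwrite("pics/s4.png",cv2.resize(c,None,fx=5,fy=5,interpolation=2)); 
E
```

```text
8.4667 [0.4538 0.2881 0.1571] [-0.7  -0.28 -1.47] 0.03943632814605418
```

View pics/s4.png

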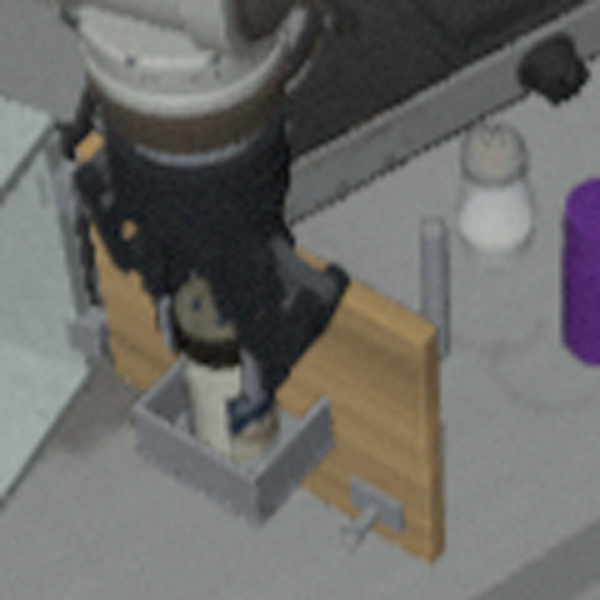

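{"op": "apply_moves", "data": {"plan": [[[0,0.001,0],[0,0,0]],[[0,0.0015,0],[0,0,0]],[[0,0.002,0],[0,0,0]],[[0,0.0025,0],[0,0,0]],[[0,0.0025,0],[0,0,0]],[[0,0.0025,0],[0,0,0]],[[0,0.0025,0],[0,0,0]],[[0,0.0025,0],[0,0,0]],[[0,0.0025,0],[0,0,0]],[[0,0.0025,0],[0,0,0]]]}}

```text
clock: 9.35
eef_pos: [0.454, 0.2882, 0.155]
orientation: [[0.318, 0.005, 0.948], [-0.948, 0.001, 0.318], [0.001, -1.0, 0.005]]
wrist_force: [-0.5, 0.0, 2.1]
opening: 0.0395
```

{"op": "apply_moves", "data": {"plan": [[[0,0,0],[0,0,0]],[[0,0,0],[0,0,0]],[[0,0,0],[0,0,0]],[[0,0,0],[0,0,0]],[[0,0,0],[0,0,0]],[[0,0,0],[0,0,0]],[[0,0,0],[0,0,0]],[[0,0,0],[0,0,0]],[[0,0,0],[0,0,0]],[[0,0,0],[0,0,0]]], "fingers": 0.07}}

```text
clock: 10.18
eef_pos: [0.454, 0.2882, 0.155]
orientation: [[0.318, 0.005, 0.948], [-0.948, 0.001, 0.318], [0.001, -1.0, 0.005]]
wrist_force: [0.2, 0.5, -0.4]
opening: 0.07
```

{"op": "apply_moves", "data": {"plan": [[[0,-0.005,0],[0,0,0]],[[0,-0.015,0],[0,0,0]],[[0,-0.03,0],[0,0,0]],[[0,-0.05,0],[0,0,0]],[[0,-0.07,0],[0,0,0]],[[0,-0.09,0],[0,0,0]],[[0,-0.105,0],[0,0,0]],[[0.01,-0.11,-0.005],[0,-5,0]],[[0.025,-0.11,-0.015],[0,-11,0]],[[0.045,-0.11,-0.025],[0,-17,0]]]}}

```text
clock: 11.02
eef_pos: [0.444, 0.2377, 0.2663]
orientation: [[0.586, 0.006, 0.81], [-0.81, 0.002, 0.586], [0.002, -1.0, 0.006]]
wrist_force: [-0.1, 0.5, 0.1]
opening: 0.0701
```

```bash
python3 - <<'E'
from h import *
s=ctrl.observe(); print(s["clock"],np.round(s["eef_pos"],4),np.round(s["orientation"],3).tolist(),np.round(s["joint_pos"],2),s["opening"])
im,d=ctrl.snapshot("wrist"); cv2.imwrite("pics/w5.png",im[:,:,::-1])
O=np.array(s["orientation"]); t=np.array([.4305,.1885,.245])
print("tool delta",np.round((t-s["eef_pos"])@O,4),"yaw",np.degrees(np.arctan2(O[1,2],O[0,2])))
W=cloud("wrist",d,s).reshape(-1,3)
q=W[(np.hypot(W[:,0]-.454,W[:,1]-.2875)<.035)&(W[:,2]>.174)&(W[:,2]<.187)]
print("lid",len(q),cv2.minEnclosingCircle((q[:,:2]*1000).astype(np.float32)),np.median(q,0))
q=W[(np.hypot(W[:,0]-.4305,W[:,1]-.1885)<.02)&(W[:,2]>.183)&(W[:,2]<.193)]
print("handle",len(q),np.round(np.median(q,0),4)) if len(q) else 0
E
```

```text
11.0167 [0.444  0.2377 0.2663] [[0.586, 0.006, 0.81], [-0.81, 0.002, 0.586], [0.002, -1.0, 0.006]] [ 0.49 -0.02  0.09  1.68 -0.    1.44] 0.07011279710050379
tool delta [ 0.0319  0.0211 -0.04  ] yaw 35.90577490064941
lid 3155 ((456.3608093261719, 280.1197814941406), 29.011211395263672) [0.45356624 0.28713436 0.18065937]
handle 196 [0.4311 0.1898 0.1866]
```

View pics/w5.png

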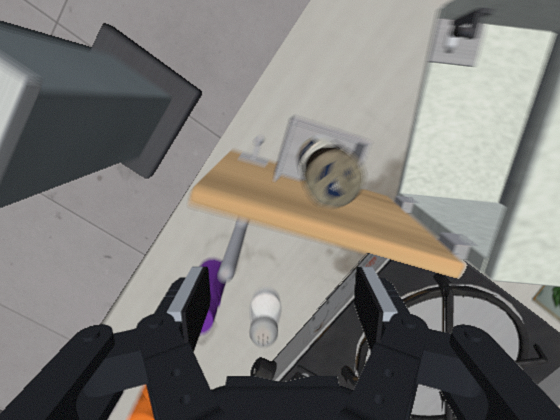

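{"op": "apply_moves", "data": {"plan": [[[0.003,0.002,-0.004],[0,-6,0]],[[0.008,0.005,-0.01],[0,-13,0]],[[0.014,0.01,-0.017],[0,-20,0]],[[0.02,0.015,-0.024],[0,-27,0]],[[0.025,0.018,-0.031],[0,-34,0]],[[0.029,0.02,-0.036],[0,-41,0]],[[0.032,0.021,-0.039],[0,-48,0]],[[0.032,0.021,-0.039],[0,-55,0]],[[0.032,0.021,-0.039],[0,-62,0]],[[0.032,0.021,-0.039],[0,-69,0]]], "fingers": 0.034}}

```text
clock: 11.9
eef_pos: [0.4312, 0.1856, 0.2468]
orientation: [[0.963, 0.007, -0.27], [0.27, 0.001, 0.963], [0.007, -1.0, -0.001]]
wrist_force: [1.0, -0.5, -1.1]
opening: 0.0339
```

{"op": "apply_moves", "data": {"plan": [[[0,0,0],[0,-4,0]],[[0,0,0],[0,-4,0]],[[0,0,0],[0,-4,0]],[[0,0,0],[0,-4,0]],[[0,0,0],[0,-4,0]],[[0,0,0],[0,-4,0]],[[0,0,0],[0,-4,0]],[[0,0,0],[0,-4,0]],[[0,0,0],[0,-4,0]],[[0,0,0],[0,-4,0]]]}}

```text
clock: 12.73
eef_pos: [0.4312, 0.1856, 0.2468]
orientation: [[0.942, 0.007, -0.336], [0.336, 0.001, 0.942], [0.007, -1.0, -0.002]]
wrist_force: [-0.4, 0.7, 0.1]
opening: 0.0338
```

```bash
python3 - <<'E'
from h import *
s=ctrl.observe(); print(s["clock"],np.round(s["eef_pos"],4),np.round(s["orientation"],3).tolist(),np.round(s["joint_pos"],2),s["opening"])
im,d=ctrl.snapshot("wrist"); cv2.imwrite("pics/w6.png",im[:,:,::-1])
im2,_=ctrl.snapshot("scene"); cv2.imwrite("pics/s6.png",cv2.resize(im2[170:320,130:300,::-1],None,fx=4,fy=4))
O=np.array(s["orientation"]); t=np.array([.431,.189,.162])
print("tool delta",np.round((t-s["eef_pos"])@O,4),"yaw",np.degrees(np.arctan2(O[1,2],O[0,2])))
E
```

```text
12.7333 [0.4312 0.1856 0.2468] [[0.942, 0.007, -0.336], [0.336, 0.001, 0.942], [0.007, -1.0, -0.002]] [ 0.41 -0.11 -0.03  1.65 -0.    0.06] 0.03380930680210489
tool delta [0.0004 0.0848 0.0034] yaw 109.64550515997666
```

View pics/w6.png

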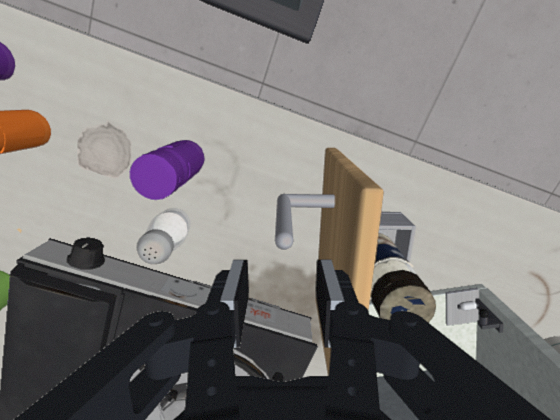

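View pics/s6.png

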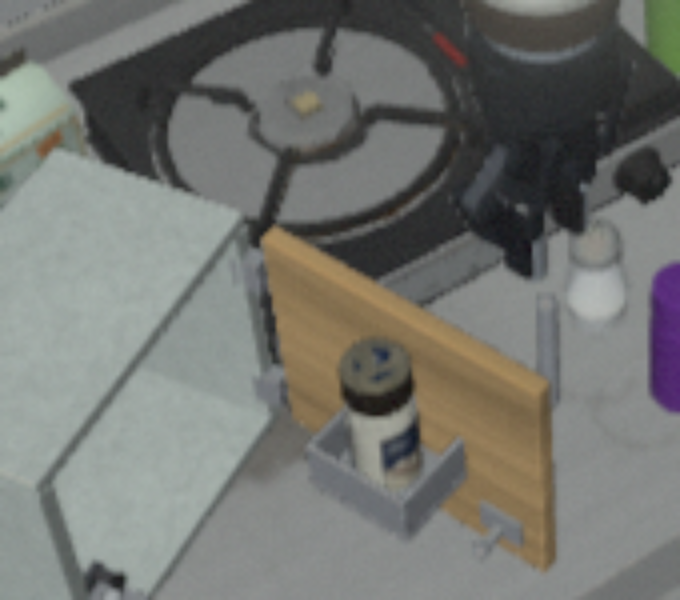

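```bash
python3 - <<'E'
from h import *
s=ctrl.observe()
im,d=ctrl.snapshot("wrist")
m=ctrl.camera_model("wrist"); H=np.array(m["hand_eye"])
v,u=np.mgrid[0:420,0:560]
P=np.stack([(u-m["cx"])/m["fx"]*d,(v-m["cy"])/m["fy"]*d,d],-1)
T=(P@H[:3,:3].T+H[:3,3]).reshape(-1,3); T=T[d.ravel()>0]
q=T[(T[:,1]<0.03)&(np.abs(T[:,0])<.06)]
for lo in np.arange(0,.1,.006):
    k=q[(np.abs(q[:,2])>=lo)&(np.abs(q[:,2])<lo+.006)]
    if len(k): print(round(lo,3),len(k),"max y",np.round(np.percentile(k[:,1],[95,99.5]),4),"x",np.round(k[:,0].min(),3))
E
```

```text
0.0 1890 max y [-0.056  -0.0547] x -0.013
0.006 2426 max y [-0.0551 -0.0538] x -0.021
0.012 5229 max y [0.0061 0.0164] x -0.021
0.018 6064 max y [0.0018 0.0126] x -0.019
0.024 2358 max y [0.0059 0.0108] x -0.018
0.03 1733 max y [-0.0126  0.0054] x -0.013
0.036 4112 max y [-0.0301 -0.0255] x -0.015
0.042 7549 max y [-0.0353 -0.0284] x -0.015
0.048 4819 max y [-0.0374 -0.0327] x -0.014
0.054 2398 max y [-0.0506 -0.0452] x -0.014
0.06 450 max y [-0.061  -0.0587] x -0.014
```

{"op": "apply_moves", "data": {"plan": [[[0,0.005,0.001],[0,0,0]],[[0,0.015,0.002],[0,0,0]],[[0,0.027,0.003],[0,0,0]],[[0,0.039,0.0035],[0,0.5,0]],[[0,0.05,0.0035],[0,1,0]],[[0,0.06,0.0035],[0,1,0]],[[0,0.066,0.0035],[0,1,0]],[[0,0.07,0.0035],[0,1,0]],[[0,0.071,0.0035],[0,1,0]],[[0,0.071,0.0035],[0,1,0]]]}}

```text
clock: 13.72
eef_pos: [0.4305, 0.1889, 0.1758]
orientation: [[0.947, 0.007, -0.32], [0.32, 0.001, 0.947], [0.007, -1.0, -0.002]]
wrist_force: [0.2, -1.2, -0.0]
opening: 0.0338
```

```bash
python3 - <<'E'
from h import *
s=ctrl.observe(); print(s["clock"],np.round(s["eef_pos"],4),np.round(s["wrist_force"],2))
im,d=ctrl.snapshot("wrist"); cv2.imwrite("pics/w7.png",cv2.resize(im[180:420,140:460,::-1],None,fx=2.4,fy=2.4))
E
```

```text
13.7167 [0.4305 0.1889 0.1758] [ 0.22 -1.17 -0.03]
```

View pics/w7.png

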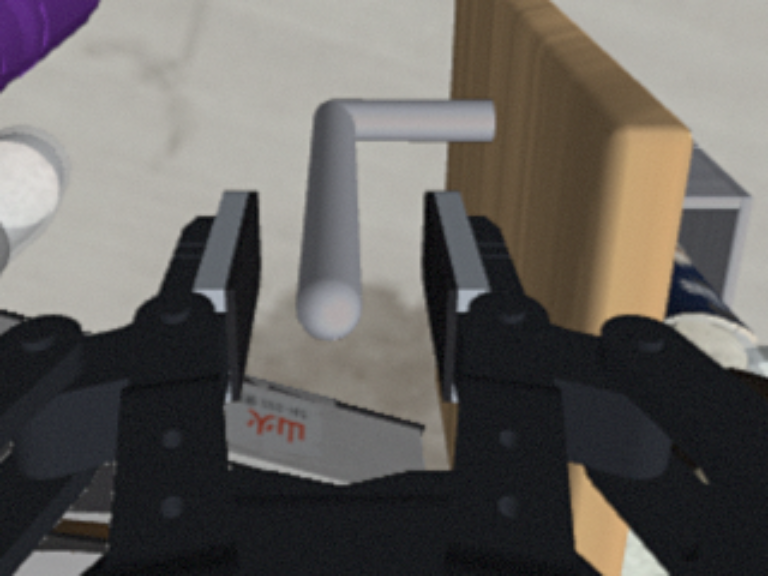

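```bash
cat >> h.py <<'E'
h=np.array([.5687,.2968]); r=np.array([-.059,.165])
def Rm(a): return np.array([[np.cos(a),-np.sin(a)],[np.sin(a),np.cos(a)]])
def rows(psi1,push=.004,n=10,psi0=None,push0=None,z=.176):
    s=ctrl.observe(); O=np.array(s["orientation"]); p=np.array(s["eef_pos"])
    yaw=np.degrees(np.arctan2(O[1,2],O[0,2])); 
    # present door-frame position
    print("t",round(s["clock"],2),"yaw",round(yaw,2),"pos",np.round(p,4),"tcp off handle at yaw (x norm,y rad) mm",np.round(1000*(Rm(-np.radians(yaw))@(p[:2]-h)-r),1),"F door",np.round(Rm(-np.radians(yaw))@np.array(s["wrist_force"])[:2],2),"open",round(s["opening"],4))
    psi0=yaw if psi0 is None else psi0
    off0=(Rm(-np.radians(psi0))@(p[:2]-h)-r)
    off1=np.array([push,0.])
    for k in range(1,n+1):
        f=k/n; ps=np.radians(psi0+(psi1-psi0)*f); t=h+Rm(ps)@(r+off0*(1-f)+off1*f)
        w=np.array([*t,p[2]+(z-p[2])*f]); dl=(w-p)@O
        print(np.round(dl,4).tolist(),"turn y",round(yaw-np.degrees(ps),1))
E
python3 -c "
from h import *
rows(108.65-13.3)"
```

```text
t 13.77 yaw 108.66 pos [0.4307 0.1889 0.1761] tcp off handle at yaw (x norm,y rad) mm [1.  0.3] F door [-0.27 -0.19] open 0.0339
[-0.0013, -0.0, 0.0042] turn y 1.3
[-0.0024, -0.0, 0.0083] turn y 2.7
[-0.0035, -0.0, 0.0126] turn y 4.0
[-0.0044, -0.0, 0.0168] turn y 5.3
[-0.0053, -0.0, 0.021] turn y 6.7
[-0.006, -0.0, 0.0253] turn y 8.0
[-0.0067, -0.0, 0.0296] turn y 9.3
[-0.0072, -0.0, 0.0339] turn y 10.6
[-0.0076, -0.0, 0.0382] turn y 12.0
[-0.0079, -0.0, 0.0425] turn y 13.3
```

{"op": "apply_moves", "data": {"plan": [[[0,0,0],[0,0,0]],[[0,0,0],[0,0,0]],[[0,0,0.001],[0,0,0]],[[-0.0005,0,0.002],[0,0.5,0]],[[-0.001,0,0.004],[0,1.3,0]],[[-0.002,0,0.007],[0,2.2,0]],[[-0.003,0,0.011],[0,3.5,0]],[[-0.004,0,0.015],[0,4.8,0]],[[-0.005,0,0.019],[0,6.1,0]],[[-0.006,0,0.023],[0,7.4,0]]], "fingers": 0.02}}

```text
clock: 14.6
eef_pos: [0.4176, 0.209, 0.1762]
orientation: [[0.981, 0.008, -0.193], [0.193, 0.001, 0.981], [0.008, -1.0, -0.001]]
wrist_force: [1.5, -1.9, 0.4]
opening: 0.0202
```

```bash
python3 -c "
from h import *
rows(108.65-7.4-13.3)"
```

```text
t 14.6 yaw 101.13 pos [0.4176 0.209  0.1762] tcp off handle at yaw (x norm,y rad) mm [2.  0.2] F door [-2.12 -1.07] open 0.0202
[-0.0012, 0.0, 0.004] turn y 1.3
[-0.0024, 0.0, 0.0081] turn y 2.6
[-0.0034, 0.0, 0.0121] turn y 4.0
[-0.0044, 0.0, 0.0162] turn y 5.3
[-0.0052, 0.0, 0.0203] turn y 6.6
[-0.006, 0.0001, 0.0244] turn y 7.9
[-0.0066, 0.0001, 0.0286] turn y 9.2
[-0.0072, 0.0001, 0.0327] turn y 10.5
[-0.0076, 0.0001, 0.0369] turn y 11.9
[-0.008, 0.0001, 0.041] turn y 13.2
```

{"op": "apply_moves", "data": {"plan": [[[-0.0012,0,0.004],[0,1.3,0]],[[-0.0024,0,0.008],[0,2.6,0]],[[-0.0034,0,0.012],[0,4,0]],[[-0.0044,0,0.016],[0,5.3,0]],[[-0.0052,0,0.02],[0,6.6,0]],[[-0.006,0,0.0244],[0,7.9,0]],[[-0.0066,0,0.0286],[0,9.2,0]],[[-0.0072,0,0.0327],[0,10.5,0]],[[-0.0076,0,0.0369],[0,11.9,0]],[[-0.008,0,0.041],[0,13.2,0]]]}}

```text
clock: 15.43
eef_pos: [0.4014, 0.2478, 0.1762]
orientation: [[0.999, 0.008, 0.038], [-0.038, 0.0, 0.999], [0.008, -1.0, 0.0]]
wrist_force: [-0.8, -2.0, 2.0]
opening: 0.0202
```

```bash
python3 -c "
from h import *
rows(108.65-7.4-13.3*2-2)
ctrl.snapshot
im,d=ctrl.snapshot('wrist'); cv2.imwrite('pics/w8.png',im[:,:,::-1])"
```

```text
t 15.43 yaw 87.8 pos [0.4014 0.2478 0.1762] tcp off handle at yaw (x norm,y rad) mm [3.6 0.3] F door [-2.07  0.73] open 0.0202
[-0.0014, 0.0, 0.0044] turn y 1.5
[-0.0026, 0.0, 0.0089] turn y 3.0
[-0.0038, 0.0, 0.0134] turn y 4.5
[-0.0048, 0.0, 0.0179] turn y 6.1
[-0.0057, 0.0001, 0.0225] turn y 7.6
[-0.0064, 0.0001, 0.027] turn y 9.1
[-0.0071, 0.0001, 0.0316] turn y 10.6
[-0.0076, 0.0001, 0.0362] turn y 12.1
[-0.008, 0.0001, 0.0408] turn y 13.6
[-0.0083, 0.0001, 0.0454] turn y 15.2
```

View pics/w8.png

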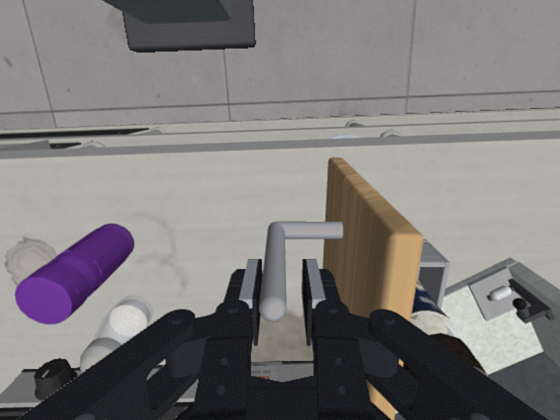

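{"op": "apply_moves", "data": {"plan": [[[-0.0014,0,0.0044],[0,1.5,0]],[[-0.0026,0,0.0089],[0,3,0]],[[-0.0038,0,0.0134],[0,4.5,0]],[[-0.0048,0,0.018],[0,6.1,0]],[[-0.0057,0,0.0225],[0,7.6,0]],[[-0.0064,0,0.027],[0,9.1,0]],[[-0.0071,0,0.0316],[0,10.6,0]],[[-0.0076,0,0.0362],[0,12.1,0]],[[-0.008,0,0.0408],[0,13.6,0]],[[-0.0083,0,0.0454],[0,15.2,0]]]}}

```text
clock: 16.32
eef_pos: [0.3947, 0.2941, 0.1761]
orientation: [[0.953, 0.008, 0.302], [-0.302, 0.0, 0.953], [0.007, -1.0, 0.002]]
wrist_force: [0.8, -2.6, 0.9]
opening: 0.02
```

```bash
python3 -c "
from h import *
rows(108.65-7.4-13.3*2-2-15.2)"
```

```text
t 16.32 yaw 72.45 pos [0.3947 0.2941 0.1761] tcp off handle at yaw (x norm,y rad) mm [4.  0.1] F door [-2.18 -1.57] open 0.02
[-0.0014, 0.0, 0.0043] turn y 1.5
[-0.0026, 0.0, 0.0087] turn y 3.0
[-0.0038, 0.0, 0.0131] turn y 4.5
[-0.0048, 0.0001, 0.0176] turn y 6.0
[-0.0057, 0.0001, 0.022] turn y 7.5
[-0.0065, 0.0001, 0.0265] turn y 9.0
[-0.0072, 0.0001, 0.031] turn y 10.5
[-0.0078, 0.0001, 0.0356] turn y 12.0
[-0.0082, 0.0001, 0.0401] turn y 13.5
[-0.0085, 0.0002, 0.0446] turn y 15.0
```

{"op": "apply_moves", "data": {"plan": [[[-0.0014,0,0.0044],[0,1.5,0]],[[-0.0026,0,0.0088],[0,3,0]],[[-0.0038,0,0.0132],[0,4.5,0]],[[-0.0048,0,0.0177],[0,6,0]],[[-0.0057,0,0.022],[0,7.5,0]],[[-0.0065,0,0.0265],[0,9,0]],[[-0.0072,0,0.031],[0,10.5,0]],[[-0.0078,0,0.0356],[0,12,0]],[[-0.0082,0,0.04],[0,13.5,0]],[[-0.0085,0,0.0446],[0,15,0]]]}}

```text
clock: 17.15
eef_pos: [0.3998, 0.3391, 0.176]
orientation: [[0.842, 0.007, 0.539], [-0.539, -0.001, 0.842], [0.007, -1.0, 0.004]]
wrist_force: [0.6, -1.7, 0.4]
opening: 0.0199
```

```bash
python3 -c "
from h import *
rows(45)
im,d=ctrl.snapshot('scene'); cv2.imwrite('pics/s9.png',cv2.resize(im[170:330,110:290,::-1],None,fx=4,fy=3.6))"
```

```text
t 17.15 yaw 57.37 pos [0.3998 0.3391 0.176 ] tcp off handle at yaw (x norm,y rad) mm [3.6 0. ] F door [-1.1  -1.44] open 0.0199
[-0.0012, 0.0, 0.0036] turn y 1.2
[-0.0022, 0.0, 0.0073] turn y 2.5
[-0.0032, 0.0, 0.0109] turn y 3.7
[-0.0041, 0.0, 0.0146] turn y 4.9
[-0.005, 0.0001, 0.0183] turn y 6.2
[-0.0057, 0.0001, 0.022] turn y 7.4
[-0.0064, 0.0001, 0.0257] turn y 8.7
[-0.007, 0.0001, 0.0295] turn y 9.9
[-0.0075, 0.0001, 0.0333] turn y 11.1
[-0.0079, 0.0001, 0.037] turn y 12.4
```

View pics/s9.png

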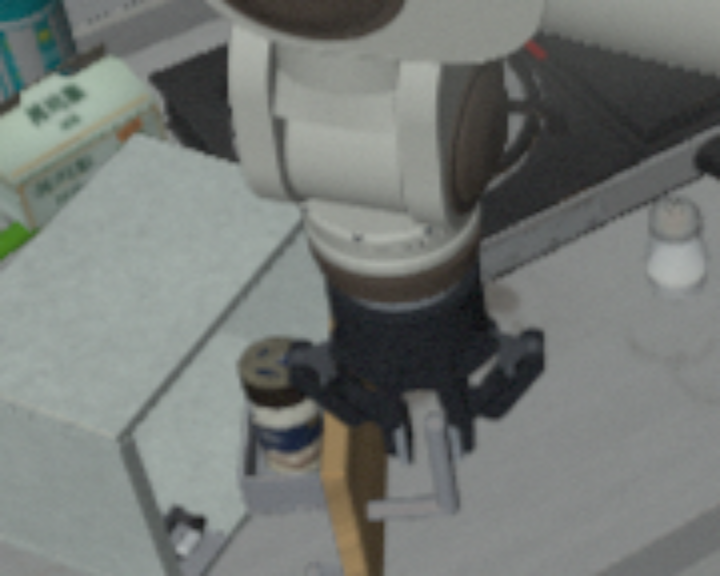

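{"op": "apply_moves", "data": {"plan": [[[-0.0012,0,0.0036],[0,1.2,0]],[[-0.0022,0,0.0073],[0,2.5,0]],[[-0.0032,0,0.011],[0,3.7,0]],[[-0.0041,0,0.0146],[0,4.9,0]],[[-0.005,0,0.0183],[0,6.2,0]],[[-0.0057,0,0.022],[0,7.4,0]],[[-0.0064,0,0.0257],[0,8.7,0]],[[-0.007,0,0.0295],[0,9.9,0]],[[-0.0075,0,0.0333],[0,11.1,0]],[[-0.0079,0,0.0365],[0,12.4,0]]]}}

```text
clock: 18.03
eef_pos: [0.4132, 0.3752, 0.1759]
orientation: [[0.704, 0.007, 0.71], [-0.71, -0.0, 0.704], [0.005, -1.0, 0.005]]
wrist_force: [-1.2, -1.4, -1.6]
opening: 0.0199
```

```bash
python3 -c "
from h import *
rows(41.5)
im,d=ctrl.snapshot('wrist'); cv2.imwrite('pics/w10.png',im[:,:,::-1])"
```

```text
t 18.03 yaw 44.78 pos [0.4132 0.3752 0.1759] tcp off handle at yaw (x norm,y rad) mm [3.8 0.2] F door [-1.86 -0.17] open 0.0199
[-0.0003, -0.0, 0.001] turn y 0.3
[-0.0006, -0.0, 0.0019] turn y 0.7
[-0.0009, -0.0, 0.0029] turn y 1.0
[-0.0011, -0.0, 0.0039] turn y 1.3
[-0.0014, -0.0, 0.0048] turn y 1.6
[-0.0017, -0.0, 0.0058] turn y 2.0
[-0.0019, -0.0, 0.0068] turn y 2.3
[-0.0022, -0.0, 0.0078] turn y 2.6
[-0.0024, -0.0, 0.0087] turn y 2.9
[-0.0027, -0.0, 0.0097] turn y 3.3
```

View pics/w10.png

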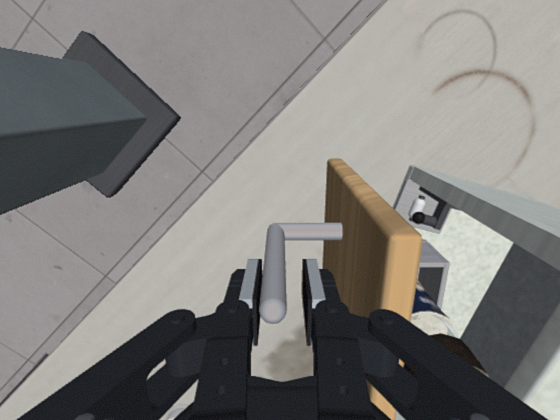

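{"op": "apply_moves", "data": {"plan": [[[-0.0003,0,0.001],[0,0.3,0]],[[-0.0006,0,0.002],[0,0.7,0]],[[-0.0009,0,0.003],[0,1,0]],[[-0.0011,0,0.004],[0,1.3,0]],[[-0.0014,0,0.005],[0,1.6,0]],[[-0.0017,0,0.006],[0,2,0]],[[-0.0019,0,0.007],[0,2.3,0]],[[-0.0022,0,0.008],[0,2.6,0]],[[-0.0024,0,0.009],[0,2.9,0]],[[-0.0027,0,0.0097],[0,3.3,0]]]}}

```text
clock: 18.92
eef_pos: [0.4186, 0.3845, 0.1759]
orientation: [[0.661, 0.008, 0.751], [-0.751, 0.0, 0.661], [0.005, -1.0, 0.006]]
wrist_force: [-0.3, 0.4, -0.9]
opening: 0.0203
```

```bash
python3 -c "
from h import *
rows(39.6)"
```

```text
t 18.92 yaw 41.35 pos [0.4186 0.3845 0.1759] tcp off handle at yaw (x norm,y rad) mm [ 4.2 -0. ] F door [-0.02  0.48] open 0.0203
[-0.0002, -0.0, 0.0005] turn y 0.2
[-0.0003, -0.0, 0.001] turn y 0.4
[-0.0005, -0.0, 0.0015] turn y 0.5
[-0.0007, -0.0, 0.0019] turn y 0.7
[-0.0008, -0.0, 0.0024] turn y 0.9
[-0.001, -0.0, 0.0029] turn y 1.1
[-0.0011, -0.0, 0.0034] turn y 1.2
[-0.0013, -0.0, 0.0039] turn y 1.4
[-0.0015, -0.0, 0.0044] turn y 1.6
[-0.0016, -0.0001, 0.0049] turn y 1.8
```

{"op": "apply_moves", "data": {"plan": [[[-0.0002,0,0.0005],[0,0.2,0]],[[-0.0003,0,0.001],[0,0.4,0]],[[-0.0005,0,0.0015],[0,0.5,0]],[[-0.0007,0,0.002],[0,0.7,0]],[[-0.0008,0,0.0025],[0,0.9,0]],[[-0.001,0,0.003],[0,1.1,0]],[[-0.0011,0,0.0035],[0,1.2,0]],[[-0.0013,0,0.004],[0,1.4,0]],[[-0.0015,0,0.0045],[0,1.6,0]],[[-0.0016,0,0.005],[0,1.8,0]]]}}

```text
clock: 19.75
eef_pos: [0.4213, 0.389, 0.176]
orientation: [[0.636, 0.008, 0.771], [-0.771, 0.0, 0.636], [0.005, -1.0, 0.006]]
wrist_force: [0.2, -1.0, 0.8]
opening: 0.0202
```

{"op": "apply_moves", "data": {"plan": [[[-0.0002,0,0.0005],[0,0.2,0]],[[-0.0003,0,0.001],[0,0.4,0]],[[-0.0005,0,0.0015],[0,0.5,0]],[[-0.0007,0,0.002],[0,0.7,0]],[[-0.0008,0,0.0025],[0,0.9,0]],[[-0.001,0,0.003],[0,1.1,0]],[[-0.0011,0,0.0035],[0,1.2,0]],[[-0.0013,0,0.004],[0,1.4,0]],[[-0.0015,0,0.0045],[0,1.6,0]],[[-0.0016,0,0.005],[0,1.8,0]]]}}

```text
clock: 20.58
eef_pos: [0.4242, 0.3935, 0.176]
orientation: [[0.612, 0.008, 0.791], [-0.791, 0.0, 0.612], [0.004, -1.0, 0.007]]
wrist_force: [0.8, -0.2, -0.5]
opening: 0.0199
```

```bash
python3 -c "
from h import *
rows(36)
im,d=ctrl.snapshot('wrist'); cv2.imwrite('pics/w11.png',im[:,:,::-1])"
```

```text
t 20.58 yaw 37.71 pos [0.4242 0.3935 0.176 ] tcp off handle at yaw (x norm,y rad) mm [ 3.8 -0.1] F door [ 0.46 -0.66] open 0.0199
[-0.0002, 0.0, 0.0005] turn y 0.2
[-0.0003, 0.0, 0.001] turn y 0.3
[-0.0005, 0.0, 0.0015] turn y 0.5
[-0.0007, 0.0, 0.0021] turn y 0.7
[-0.0008, 0.0, 0.0026] turn y 0.9
[-0.001, 0.0, 0.0031] turn y 1.0
[-0.0012, 0.0, 0.0036] turn y 1.2
[-0.0013, 0.0, 0.0041] turn y 1.4
[-0.0015, 0.0, 0.0046] turn y 1.5
[-0.0017, 0.0, 0.0052] turn y 1.7
```

View pics/w11.png

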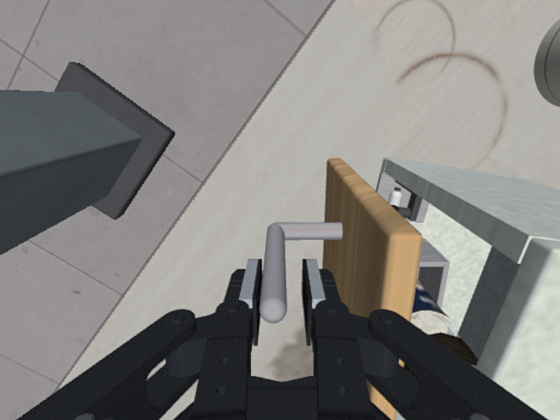

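{"op": "apply_moves", "data": {"plan": [[[-0.0002,0,0.0005],[0,0.2,0]],[[-0.0003,0,0.001],[0,0.3,0]],[[-0.0005,0,0.0015],[0,0.5,0]],[[-0.0007,0,0.002],[0,0.7,0]],[[-0.0008,0,0.0026],[0,0.9,0]],[[-0.001,0,0.0031],[0,1,0]],[[-0.0012,0,0.0036],[0,1.2,0]],[[-0.0013,0,0.0041],[0,1.4,0]],[[-0.0015,0,0.0046],[0,1.5,0]],[[-0.0017,0,0.005],[0,1.7,0]]]}}

```text
clock: 21.47
eef_pos: [0.4272, 0.398, 0.176]
orientation: [[0.588, 0.008, 0.809], [-0.809, 0.001, 0.588], [0.004, -1.0, 0.007]]
wrist_force: [-0.3, 0.3, -0.4]
opening: 0.0203
```

```bash
python3 -c "
from h import *
rows(34.4)"
```

```text
t 21.47 yaw 35.99 pos [0.4272 0.398  0.176 ] tcp off handle at yaw (x norm,y rad) mm [4. 0.] F door [-0.06  0.44] open 0.0203
[-0.0001, 0.0, 0.0005] turn y 0.2
[-0.0003, 0.0, 0.0009] turn y 0.3
[-0.0004, 0.0, 0.0014] turn y 0.5
[-0.0006, 0.0, 0.0018] turn y 0.6
[-0.0007, 0.0, 0.0023] turn y 0.8
[-0.0009, 0.0, 0.0028] turn y 1.0
[-0.001, 0.0, 0.0032] turn y 1.1
[-0.0011, 0.0, 0.0037] turn y 1.3
[-0.0013, 0.0, 0.0042] turn y 1.4
[-0.0014, 0.0, 0.0046] turn y 1.6
```

{"op": "apply_moves", "data": {"plan": [[[-0.0001,0,0.0005],[0,0.2,0]],[[-0.0003,0,0.001],[0,0.3,0]],[[-0.0004,0,0.0014],[0,0.5,0]],[[-0.0006,0,0.0018],[0,0.6,0]],[[-0.0007,0,0.0023],[0,0.8,0]],[[-0.0009,0,0.0028],[0,1,0]],[[-0.001,0,0.0032],[0,1.1,0]],[[-0.0011,0,0.0037],[0,1.3,0]],[[-0.0013,0,0.0042],[0,1.4,0]],[[-0.0014,0,0.0046],[0,1.6,0]]]}}

```text
clock: 22.3
eef_pos: [0.4301, 0.4019, 0.176]
orientation: [[0.565, 0.008, 0.825], [-0.825, 0.0, 0.565], [0.004, -1.0, 0.007]]
wrist_force: [-0.8, -0.8, 0.4]
opening: 0.02
```

```bash
python3 -c "
from h import *
rows(32.9)"
```

```text
t 22.3 yaw 34.38 pos [0.4301 0.4019 0.176 ] tcp off handle at yaw (x norm,y rad) mm [ 3.9 -0. ] F door [-1.13 -0.15] open 0.02
[-0.0001, 0.0, 0.0004] turn y 0.1
[-0.0003, 0.0, 0.0009] turn y 0.3
[-0.0004, 0.0, 0.0013] turn y 0.4
[-0.0006, 0.0, 0.0017] turn y 0.6
[-0.0007, 0.0, 0.0022] turn y 0.7
[-0.0008, 0.0, 0.0026] turn y 0.9
[-0.001, 0.0, 0.003] turn y 1.0
[-0.0011, 0.0, 0.0035] turn y 1.2
[-0.0012, 0.0, 0.0039] turn y 1.3
[-0.0014, 0.0, 0.0043] turn y 1.5
```

{"op": "apply_moves", "data": {"plan": [[[-0.0001,0,0.0004],[0,0.1,0]],[[-0.0003,0,0.0009],[0,0.3,0]],[[-0.0004,0,0.0013],[0,0.4,0]],[[-0.0006,0,0.0017],[0,0.6,0]],[[-0.0007,0,0.0022],[0,0.7,0]],[[-0.0008,0,0.0026],[0,0.9,0]],[[-0.001,0,0.003],[0,1,0]],[[-0.0011,0,0.0035],[0,1.2,0]],[[-0.0012,0,0.0039],[0,1.3,0]],[[-0.0014,0,0.0043],[0,1.5,0]]]}}

```text
clock: 23.13
eef_pos: [0.4328, 0.4054, 0.176]
orientation: [[0.543, 0.008, 0.84], [-0.84, 0.0, 0.543], [0.004, -1.0, 0.007]]
wrist_force: [-1.6, -2.1, 0.4]
opening: 0.0199
```

```bash
python3 -c "
from h import *
rows(31.4)"
```

```text
t 23.13 yaw 32.86 pos [0.4328 0.4054 0.176 ] tcp off handle at yaw (x norm,y rad) mm [ 3.8 -0.1] F door [-2.46 -0.94] open 0.0199
[-0.0001, 0.0, 0.0004] turn y 0.1
[-0.0003, 0.0, 0.0009] turn y 0.3
[-0.0004, 0.0, 0.0013] turn y 0.4
[-0.0006, 0.0, 0.0018] turn y 0.6
[-0.0007, 0.0, 0.0022] turn y 0.7
[-0.0009, 0.0, 0.0027] turn y 0.9
[-0.001, 0.0, 0.0031] turn y 1.0
[-0.0012, 0.0001, 0.0035] turn y 1.2
[-0.0013, 0.0001, 0.004] turn y 1.3
[-0.0014, 0.0001, 0.0044] turn y 1.5
```

{"op": "apply_moves", "data": {"plan": [[[-0.0001,0,0.0004],[0,0.1,0]],[[-0.0002,0,0.0007],[0,0.2,0]],[[-0.0003,0,0.001],[0,0.3,0]],[[-0.0004,0,0.0013],[0,0.4,0]],[[-0.0005,0,0.0017],[0,0.5,0]],[[-0.0006,0,0.002],[0,0.7,0]],[[-0.0007,0,0.0023],[0,0.8,0]],[[-0.0008,0,0.0026],[0,0.9,0]],[[-0.0009,0,0.003],[0,1,0]],[[-0.001,0,0.0034],[0,1.1,0]]]}}

```text
clock: 23.97
eef_pos: [0.4347, 0.4075, 0.176]
orientation: [[0.526, 0.007, 0.85], [-0.85, -0.001, 0.526], [0.004, -1.0, 0.005]]
wrist_force: [-3.7, -4.3, 2.2]
opening: 0.0201
```

```bash
python3 -c "
from h import *
rows(30.7)"
```

```text
t 23.97 yaw 31.75 pos [0.4347 0.4075 0.176 ] tcp off handle at yaw (x norm,y rad) mm [ 3.3 -0.3] F door [-5.4  -1.68] open 0.0201
[-0.0001, 0.0, 0.0004] turn y 0.1
[-0.0003, 0.0, 0.0007] turn y 0.2
[-0.0004, 0.0, 0.0011] turn y 0.3
[-0.0005, 0.0, 0.0015] turn y 0.4
[-0.0007, 0.0, 0.0019] turn y 0.5
[-0.0008, 0.0, 0.0022] turn y 0.6
[-0.0009, 0.0, 0.0026] turn y 0.7
[-0.0011, 0.0, 0.003] turn y 0.8
[-0.0012, 0.0, 0.0034] turn y 0.9
[-0.0013, 0.0, 0.0037] turn y 1.0
```

{"op": "apply_moves", "data": {"plan": [[[-0.0001,0,0.0005],[0,0.1,0]],[[-0.0002,0,0.001],[0,0.2,0]],[[-0.0003,0,0.0014],[0,0.3,0]],[[-0.0005,0,0.0018],[0,0.4,0]],[[-0.0006,0,0.0022],[0,0.6,0]],[[-0.0007,0,0.0026],[0,0.7,0]],[[-0.0008,0,0.0029],[0,0.8,0]],[[-0.0009,0,0.0032],[0,0.9,0]],[[-0.001,0,0.0034],[0,1,0]],[[-0.001,0,0.0034],[0,1,0]]]}}

```text
clock: 24.8
eef_pos: [0.4371, 0.4104, 0.176]
orientation: [[0.511, 0.007, 0.859], [-0.859, -0.001, 0.511], [0.004, -1.0, 0.006]]
wrist_force: [-2.6, -0.4, 0.6]
opening: 0.0199
```

```bash
python3 -c "
from h import *
rows(29.7)"
```

```text
t 24.8 yaw 30.75 pos [0.4371 0.4104 0.176 ] tcp off handle at yaw (x norm,y rad) mm [ 4.  -0.1] F door [-2.46  0.99] open 0.0199
[-0.0001, 0.0, 0.0003] turn y 0.1
[-0.0002, 0.0, 0.0006] turn y 0.2
[-0.0003, 0.0, 0.0009] turn y 0.3
[-0.0005, 0.0, 0.0012] turn y 0.4
[-0.0006, 0.0, 0.0015] turn y 0.5
[-0.0007, 0.0, 0.0018] turn y 0.6
[-0.0008, 0.0, 0.0021] turn y 0.7
[-0.0009, 0.0, 0.0024] turn y 0.8
[-0.001, 0.0, 0.0027] turn y 0.9
[-0.0011, 0.0, 0.0031] turn y 1.0
```

{"op": "apply_moves", "data": {"plan": [[[-0.0001,0,0.0004],[0,0.1,0]],[[-0.0002,0,0.0008],[0,0.2,0]],[[-0.0003,0,0.0011],[0,0.3,0]],[[-0.0005,0,0.0014],[0,0.4,0]],[[-0.0006,0,0.0018],[0,0.5,0]],[[-0.0007,0,0.0021],[0,0.6,0]],[[-0.0008,0,0.0024],[0,0.7,0]],[[-0.0009,0,0.0027],[0,0.8,0]],[[-0.001,0,0.003],[0,0.9,0]],[[-0.001,0,0.003],[0,0.9,0]]]}}

```text
clock: 25.63
eef_pos: [0.4393, 0.4128, 0.1761]
orientation: [[0.497, 0.007, 0.867], [-0.867, -0.001, 0.497], [0.004, -1.0, 0.006]]
wrist_force: [-0.2, 0.4, -1.0]
opening: 0.0202
```

```bash
python3 -c "
from h import *
rows(28.8)
im,d=ctrl.snapshot('wrist'); cv2.imwrite('pics/w12.png',im[:,:,::-1])"
```

```text
t 25.63 yaw 29.83 pos [0.4393 0.4128 0.1761] tcp off handle at yaw (x norm,y rad) mm [ 4.4 -0. ] F door [0.07 0.44] open 0.0202
[-0.0001, 0.0, 0.0003] turn y 0.1
[-0.0002, 0.0, 0.0005] turn y 0.2
[-0.0003, 0.0, 0.0008] turn y 0.3
[-0.0004, 0.0, 0.001] turn y 0.4
[-0.0005, 0.0, 0.0013] turn y 0.5
[-0.0006, 0.0, 0.0015] turn y 0.6
[-0.0007, 0.0001, 0.0018] turn y 0.7
[-0.0008, 0.0001, 0.002] turn y 0.8
[-0.0009, 0.0001, 0.0023] turn y 0.9
[-0.001, 0.0001, 0.0025] turn y 1.0
```

View pics/w12.png

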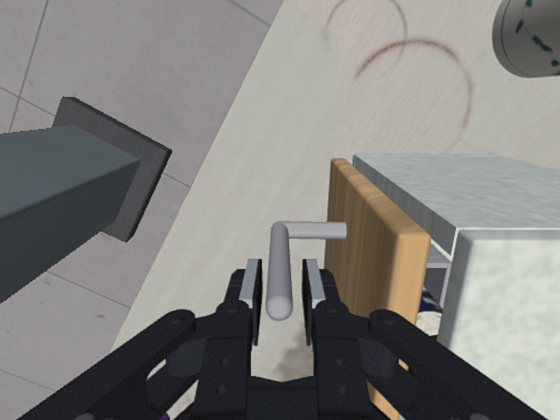

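```bash
cat >> h.py <<'E'
def bar(n="wrist"):
    s=ctrl.observe(); im,d=ctrl.snapshot(n); W=cloud(n,d,s)
    O=np.array(s["orientation"]);p=np.array(s["eef_pos"])
    T=((W.reshape(-1,3)-p)@O).reshape(420,560,3)
    Z=W[...,2]
    m=(Z>.14)&(Z<.19)&(np.abs(T[...,2])<.0095)&(np.abs(T[...,0])<.03)
    q=T[m]; q=q[q[:,1]<0.03]; a=q[Z[m][:len(q)]>.12] if False else q
    t=q[(q[:,1]<-.0085)]  # top
    print("bar n",len(q),"top n",len(t),"tool z mm: med",np.round(1000*np.median(q[:,2]),2),"range",np.round(1000*np.percentile(q[:,2],[3,97]),1),"top",np.round(1000*np.median(t,0),2) if len(t) else None)
    return im
E
python3 -c "
from h import *
bar()"
```

```text
bar n 1509 top n 466 tool z mm: med -1.46 range [-6.9  3.9] top [ -1.75 -10.96  -1.24]
```

{"op": "apply_moves", "data": {"plan": [[[0,0,0],[0,0,0]],[[0,0,0],[0,0,0]],[[0,0,0],[0,0,0]],[[0,0,0],[0,0,0]],[[0,0,0],[0,0,0]],[[0,0,0],[0,0,0]],[[0,0,0],[0,0,0]],[[0,0,0],[0,0,0]],[[0,0,0],[0,0,0]],[[0,0,0],[0,0,0]]], "fingers": 0.034}}

```text
clock: 26.57
eef_pos: [0.4392, 0.4128, 0.1761]
orientation: [[0.498, 0.007, 0.867], [-0.867, -0.001, 0.498], [0.004, -1.0, 0.006]]
wrist_force: [0.1, -0.9, 0.5]
opening: 0.0343
```

{"op": "apply_moves", "data": {"plan": [[[0,0,0],[0,0,0]],[[0,0,0],[0,0,0]],[[0,0,0],[0,0,0]],[[0,0,0],[0,0,0]],[[0,0,0],[0,0,0]],[[0,0,0],[0,0,0]],[[0,0,0],[0,0,0]],[[0,0,0],[0,0,0]],[[0,0,0],[0,0,0]],[[0,0,0],[0,0,0]]]}}

```text
clock: 27.4
eef_pos: [0.4392, 0.4128, 0.176]
orientation: [[0.498, 0.007, 0.867], [-0.867, -0.001, 0.498], [0.004, -1.0, 0.006]]
wrist_force: [-0.2, -0.1, -0.4]
opening: 0.034
```

```bash
python3 -c "
from h import *
im=bar(); cv2.imwrite('pics/w13.png',im[:,:,::-1])
im,d=ctrl.snapshot('scene'); cv2.imwrite('pics/s13.png',cv2.resize(im[170:330,110:290,::-1],None,fx=4,fy=3.6))
s=ctrl.observe(); print(s['clock'],s['wrist_force'],s['opening'])"
```

```text
bar n 1513 top n 463 tool z mm: med -1.42 range [-6.8  3.9] top [ -1.68 -10.93  -1.23]
27.5 [ 0.36827851 -0.22026887  0.63079555] 0.03383066117557136
```

View pics/w13.png

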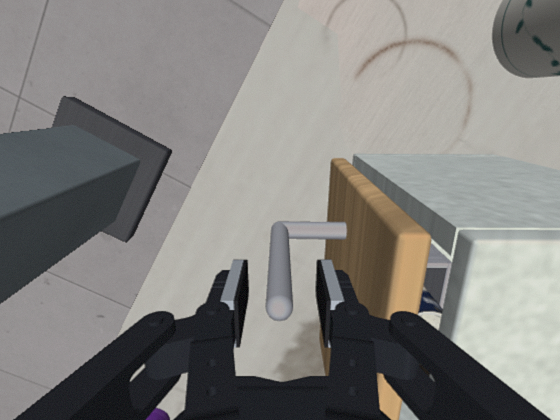

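View pics/s13.png

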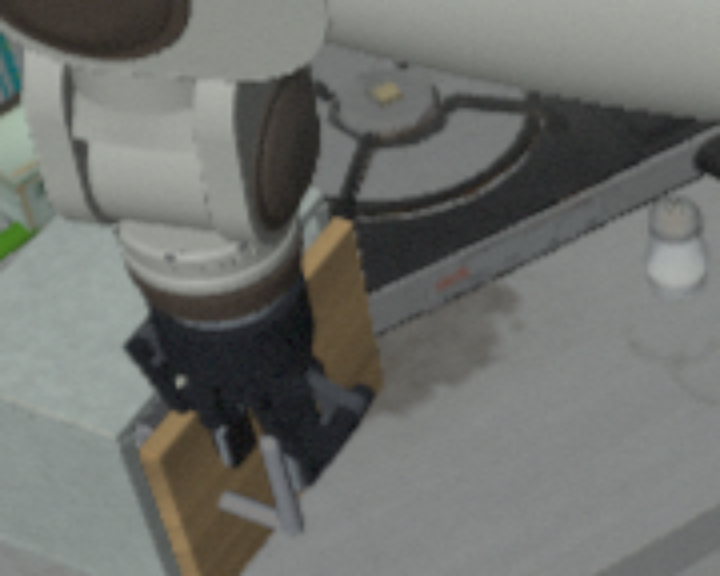

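```bash
python3 -c "
from h import *
rows(30.5,-.004)"
```

```text
t 27.5 yaw 29.84 pos [0.4392 0.4128 0.1761] tcp off handle at yaw (x norm,y rad) mm [4.4 0. ] F door [ 0.21 -0.37] open 0.0338
[0.0001, -0.0, -0.001] turn y -0.1
[0.0001, -0.0, -0.0021] turn y -0.1
[0.0002, -0.0, -0.0031] turn y -0.2
[0.0003, -0.0, -0.0041] turn y -0.3
[0.0003, -0.0, -0.0051] turn y -0.3
[0.0004, -0.0, -0.0062] turn y -0.4
[0.0005, -0.0, -0.0072] turn y -0.5
[0.0006, -0.0, -0.0082] turn y -0.5
[0.0007, -0.0, -0.0093] turn y -0.6
[0.0008, -0.0, -0.0103] turn y -0.7
```

{"op": "apply_moves", "data": {"plan": [[[0,0,0],[0,0,0]],[[0,0,0],[0,0,0]],[[0.0001,0,-0.001],[0,-0.1,0]],[[0.0002,0,-0.0022],[0,-0.2,0]],[[0.0003,0,-0.0035],[0,-0.3,0]],[[0.0003,0,-0.0047],[0,-0.3,0]],[[0.0004,0,-0.006],[0,-0.4,0]],[[0.0005,0,-0.0067],[0,-0.5,0]],[[0.0005,0,-0.0074],[0,-0.5,0]],[[0.0006,0,-0.008],[0,-0.5,0]]], "fingers": 0.02}}

```text
clock: 28.33
eef_pos: [0.4333, 0.4083, 0.1761]
orientation: [[0.505, 0.009, 0.863], [-0.863, -0.0, 0.505], [0.005, -1.0, 0.007]]
wrist_force: [5.4, -0.3, -1.8]
opening: 0.0201
```

```bash
python3 -c "
from h import *
rows(31.5,-.004)"
```

```text
t 28.33 yaw 30.33 pos [0.4333 0.4083 0.1761] tcp off handle at yaw (x norm,y rad) mm [-1.6 -0.4] F door [ 4.51 -2.95] open 0.0201
[0.0001, 0.0, -0.0006] turn y -0.1
[0.0002, 0.0, -0.0012] turn y -0.2
[0.0003, 0.0, -0.0017] turn y -0.4
[0.0004, 0.0, -0.0023] turn y -0.5
[0.0004, 0.0, -0.0029] turn y -0.6
[0.0005, 0.0, -0.0035] turn y -0.7
[0.0006, 0.0, -0.0041] turn y -0.8
[0.0007, 0.0, -0.0046] turn y -0.9
[0.0008, 0.0, -0.0052] turn y -1.1
[0.0009, 0.0, -0.0058] turn y -1.2
```

{"op": "apply_moves", "data": {"plan": [[[0.0001,0,-0.0008],[0,-0.1,0]],[[0.0002,0,-0.0014],[0,-0.2,0]],[[0.0003,0,-0.002],[0,-0.4,0]],[[0.0004,0,-0.0026],[0,-0.5,0]],[[0.0004,0,-0.0032],[0,-0.6,0]],[[0.0005,0,-0.0038],[0,-0.7,0]],[[0.0006,0,-0.0044],[0,-0.8,0]],[[0.0007,0,-0.005],[0,-0.9,0]],[[0.0008,0,-0.0056],[0,-1.1,0]],[[0.0009,0,-0.0062],[0,-1.2,0]]]}}

```text
clock: 29.17
eef_pos: [0.4282, 0.4044, 0.176]
orientation: [[0.523, 0.008, 0.852], [-0.852, -0.0, 0.523], [0.005, -1.0, 0.007]]
wrist_force: [1.1, -0.0, -0.2]
opening: 0.0206
```

```bash
python3 -c "
from h import *
rows(34.5,-.004);bar()"
```

```text
t 29.17 yaw 31.56 pos [0.4282 0.4044 0.176 ] tcp off handle at yaw (x norm,y rad) mm [-4.5  0.2] F door [ 0.96 -0.6 ] open 0.0206
[0.0003, -0.0, -0.0008] turn y -0.3
[0.0007, -0.0, -0.0016] turn y -0.6
[0.0011, -0.0, -0.0024] turn y -0.9
[0.0014, -0.0, -0.0032] turn y -1.2
[0.0018, -0.0, -0.004] turn y -1.5
[0.0022, -0.0, -0.0048] turn y -1.8
[0.0025, -0.0, -0.0056] turn y -2.1
[0.0029, -0.0, -0.0064] turn y -2.4
[0.0033, -0.0, -0.0071] turn y -2.6
[0.0037, -0.0, -0.0079] turn y -2.9
bar n 1518 top n 454 tool z mm: med 0.05 range [-5.4  5.4] top [  1.13 -10.99   0.06]
```

```bash
python3 -c "
from h import *
rows(41.5,-.004)"
```

```text
t 29.22 yaw 31.56 pos [0.4282 0.4043 0.176 ] tcp off handle at yaw (x norm,y rad) mm [-4.5  0.2] F door [0.14 0.21] open 0.0201
[0.0011, -0.0, -0.0028] turn y -1.0
[0.0023, -0.0, -0.0056] turn y -2.0
[0.0036, -0.0, -0.0084] turn y -3.0
[0.0049, -0.0, -0.0111] turn y -4.0
[0.0062, -0.0, -0.0138] turn y -5.0
[0.0076, -0.0001, -0.0165] turn y -6.0
[0.009, -0.0001, -0.0192] turn y -7.0
[0.0105, -0.0001, -0.0218] turn y -8.0
[0.012, -0.0001, -0.0245] turn y -8.9
[0.0135, -0.0001, -0.0271] turn y -9.9
```

{"op": "apply_moves", "data": {"plan": [[[0.0004,0,-0.001],[0,-0.3,0]],[[0.0011,0,-0.0026],[0,-0.9,0]],[[0.002,0,-0.0048],[0,-1.7,0]],[[0.0033,0,-0.0077],[0,-2.7,0]],[[0.0047,0,-0.0107],[0,-3.8,0]],[[0.0062,0,-0.0138],[0,-5,0]],[[0.0077,0,-0.0167],[0,-6,0]],[[0.0093,0,-0.0198],[0,-7.2,0]],[[0.0113,0,-0.0232],[0,-8.5,0]],[[0.0135,0,-0.0271],[0,-9.9,0]]]}}

```text
clock: 30.05
eef_pos: [0.412, 0.3784, 0.176]
orientation: [[0.664, 0.009, 0.748], [-0.748, -0.0, 0.664], [0.006, -1.0, 0.006]]
wrist_force: [1.5, 2.0, 0.4]
opening: 0.0196
```

```bash
python3 -c "
from h import *
rows(56.5,-.004)"
```

```text
t 30.05 yaw 41.59 pos [0.412  0.3784 0.176 ] tcp off handle at yaw (x norm,y rad) mm [-4.   0.1] F door [2.49 0.47] open 0.0196
[0.0017, -0.0, -0.0043] turn y -1.5
[0.0035, -0.0, -0.0085] turn y -3.0
[0.0054, -0.0, -0.0127] turn y -4.5
[0.0075, -0.0001, -0.0168] turn y -6.0
[0.0096, -0.0001, -0.0209] turn y -7.5
[0.0118, -0.0001, -0.0249] turn y -8.9
[0.0142, -0.0001, -0.0288] turn y -10.4
[0.0166, -0.0001, -0.0327] turn y -11.9
[0.0192, -0.0001, -0.0366] turn y -13.4
[0.0218, -0.0001, -0.0403] turn y -14.9
```

{"op": "apply_moves", "data": {"plan": [[[0.0017,0,-0.0043],[0,-1.5,0]],[[0.0035,0,-0.0085],[0,-3,0]],[[0.0054,0,-0.0127],[0,-4.5,0]],[[0.0075,0,-0.0168],[0,-6,0]],[[0.0096,0,-0.0209],[0,-7.5,0]],[[0.0118,0,-0.0249],[0,-8.9,0]],[[0.0142,0,-0.0288],[0,-10.4,0]],[[0.0166,0,-0.0327],[0,-11.9,0]],[[0.0192,0,-0.0366],[0,-13.4,0]],[[0.0218,0,-0.0403],[0,-14.9,0]]]}}

```text
clock: 30.88
eef_pos: [0.3961, 0.3351, 0.176]
orientation: [[0.835, 0.009, 0.55], [-0.55, 0.0, 0.835], [0.007, -1.0, 0.005]]
wrist_force: [0.5, 2.1, -0.5]
opening: 0.02
```

```bash
python3 -c "
from h import *
rows(71.5,-.004)
im,d=ctrl.snapshot('scene'); cv2.imwrite('pics/s14.png',cv2.resize(im[170:330,110:290,::-1],None,fx=4,fy=3.6))"
```

```text
t 30.88 yaw 56.64 pos [0.3961 0.3351 0.176 ] tcp off handle at yaw (x norm,y rad) mm [-4.   0.2] F door [2.05 0.79] open 0.02
[0.0017, -0.0, -0.0043] turn y -1.5
[0.0035, -0.0, -0.0085] turn y -3.0
[0.0055, -0.0, -0.0127] turn y -4.5
[0.0075, -0.0, -0.0168] turn y -5.9
[0.0096, -0.0, -0.0208] turn y -7.4
[0.0119, -0.0, -0.0249] turn y -8.9
[0.0142, -0.0001, -0.0288] turn y -10.4
[0.0167, -0.0001, -0.0327] turn y -11.9
[0.0192, -0.0001, -0.0365] turn y -13.4
[0.0219, -0.0001, -0.0403] turn y -14.9
```

View pics/s14.png

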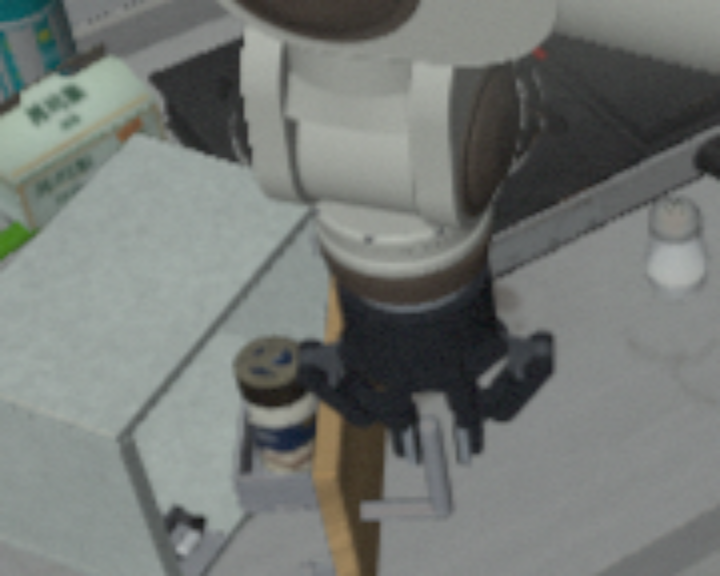

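The door is open and the jar is still upright in the rack, with its lid at about (272,365) in the crop. I'm continuing the arc.

{"op": "apply_moves", "data": {"plan": [[[0.0017,0,-0.0043],[0,-1.5,0]],[[0.0035,0,-0.0085],[0,-3,0]],[[0.0055,0,-0.0127],[0,-4.5,0]],[[0.0075,0,-0.0168],[0,-6,0]],[[0.0096,0,-0.0209],[0,-7.4,0]],[[0.0119,0,-0.0249],[0,-8.9,0]],[[0.0142,0,-0.0288],[0,-10.4,0]],[[0.0167,0,-0.0327],[0,-11.9,0]],[[0.0192,0,-0.0365],[0,-13.4,0]],[[0.0219,0,-0.0403],[0,-14.9,0]]]}}

```text
clock: 31.77
eef_pos: [0.3919, 0.2885, 0.1761]
orientation: [[0.95, 0.008, 0.314], [-0.314, 0.0, 0.95], [0.008, -1.0, 0.003]]
wrist_force: [0.2, 2.3, -0.4]
opening: 0.0199
```

{"op": "apply_moves", "data": {"plan": [[[0.0017,0,-0.0043],[0,-1.5,0]],[[0.0035,0,-0.0085],[0,-3,0]],[[0.0055,0,-0.0127],[0,-4.5,0]],[[0.0075,0,-0.0168],[0,-6,0]],[[0.0096,0,-0.0209],[0,-7.4,0]],[[0.0119,0,-0.0249],[0,-8.9,0]],[[0.0142,0,-0.0288],[0,-10.4,0]],[[0.0167,0,-0.0327],[0,-11.9,0]],[[0.0192,0,-0.0365],[0,-13.4,0]],[[0.0219,0,-0.0403],[0,-14.9,0]]]}}

```text
clock: 32.6
eef_pos: [0.3996, 0.2432, 0.1761]
orientation: [[0.998, 0.008, 0.057], [-0.057, 0.0, 0.998], [0.007, -1.0, 0.001]]
wrist_force: [-1.3, 2.3, -0.2]
opening: 0.0201
```

```bash
python3 -c "
from h import *
rows(100,-.004)"
```

```text
t 32.6 yaw 86.73 pos [0.3996 0.2432 0.1761] tcp off handle at yaw (x norm,y rad) mm [-4.2  0.7] F door [2.22 1.44] open 0.0201
[0.0016, 0.0, -0.0038] turn y -1.3
[0.0032, 0.0, -0.0076] turn y -2.7
[0.005, 0.0001, -0.0113] turn y -4.0
[0.0068, 0.0001, -0.015] turn y -5.3
[0.0088, 0.0001, -0.0186] turn y -6.6
[0.0108, 0.0001, -0.0222] turn y -8.0
[0.0129, 0.0001, -0.0257] turn y -9.3
[0.015, 0.0002, -0.0292] turn y -10.6
[0.0173, 0.0002, -0.0327] turn y -11.9
[0.0196, 0.0002, -0.036] turn y -13.3
```

{"op": "apply_moves", "data": {"plan": [[[0.0016,0,-0.0038],[0,-1.3,0]],[[0.0032,0,-0.0076],[0,-2.7,0]],[[0.005,0,-0.0113],[0,-4,0]],[[0.0068,0,-0.015],[0,-5.3,0]],[[0.0088,0,-0.0186],[0,-6.6,0]],[[0.0108,0,-0.0222],[0,-8,0]],[[0.0129,0,-0.0257],[0,-9.3,0]],[[0.015,0,-0.0292],[0,-10.6,0]],[[0.0173,0,-0.0327],[0,-11.9,0]],[[0.0196,0,-0.036],[0,-13.3,0]]]}}

```text
clock: 33.43
eef_pos: [0.4167, 0.2059, 0.1762]
orientation: [[0.984, 0.007, -0.176], [0.176, 0.001, 0.984], [0.007, -1.0, -0.001]]
wrist_force: [-0.5, 2.6, 1.2]
opening: 0.0198
```

```bash
python3 -c "
from h import *
rows(113,-.004)"
```

```text
t 33.43 yaw 100.11 pos [0.4167 0.2059 0.1762] tcp off handle at yaw (x norm,y rad) mm [-3.8  0.6] F door [2.63 0.01] open 0.0198
[0.0015, 0.0, -0.0037] turn y -1.3
[0.0031, 0.0001, -0.0074] turn y -2.6
[0.0048, 0.0001, -0.0111] turn y -3.9
[0.0065, 0.0001, -0.0147] turn y -5.2
[0.0084, 0.0002, -0.0183] turn y -6.4
[0.0103, 0.0002, -0.0218] turn y -7.7
[0.0123, 0.0002, -0.0253] turn y -9.0
[0.0144, 0.0002, -0.0287] turn y -10.3
[0.0165, 0.0003, -0.0321] turn y -11.6
[0.0188, 0.0003, -0.0354] turn y -12.9
```

{"op": "apply_moves", "data": {"plan": [[[0.0015,0,-0.0037],[0,-1.3,0]],[[0.0031,0,-0.0074],[0,-2.6,0]],[[0.0048,0,-0.0111],[0,-3.9,0]],[[0.0065,0,-0.0147],[0,-5.2,0]],[[0.0084,0,-0.0183],[0,-6.4,0]],[[0.0103,0,-0.0218],[0,-7.7,0]],[[0.0123,0,-0.0253],[0,-9,0]],[[0.0141,0,-0.0282],[0,-10.1,0]],[[0.0154,0,-0.0303],[0,-10.9,0]],[[0.016,0,-0.0312],[0,-11.3,0]]]}}

```text
clock: 34.27
eef_pos: [0.4379, 0.1777, 0.1762]
orientation: [[0.931, 0.006, -0.366], [0.366, 0.0, 0.931], [0.006, -1.0, -0.002]]
wrist_force: [-0.4, 1.0, 0.6]
opening: 0.0199
```

```bash
python3 -c "
from h import *
rows(112,-.002,2); bar()"
```

```text
t 34.27 yaw 111.44 pos [0.4379 0.1777 0.1762] tcp off handle at yaw (x norm,y rad) mm [-4.1  0.3] F door [1.06 0.06] open 0.0199
[0.0005, 0.0001, 0.0002] turn y -0.3
[0.0009, 0.0002, 0.0005] turn y -0.6
bar n 1639 top n 489 tool z mm: med 3.42 range [-9.1  9.1] top [ -1.38 -10.86   4.05]
```

{"op": "apply_moves", "data": {"plan": [[[0,0,0],[0,0,0]],[[0,0,0],[0,0,0]],[[0,0,0.001],[0,0,0]],[[0,0,0.002],[0,0,0]],[[0,0,0.003],[0,0,0]],[[0,-0.002,0.0035],[0,0,0]],[[0,-0.008,0.0035],[0,0,0]],[[0,-0.018,0.0035],[0,0,0]],[[0,-0.032,0.0035],[0,0,0]],[[0,-0.05,0.0035],[0,0,0]]], "fingers": 0.034}}

```text
clock: 35.15
eef_pos: [0.4361, 0.1808, 0.227]
orientation: [[0.931, 0.006, -0.366], [0.366, -0.0, 0.931], [0.005, -1.0, -0.002]]
wrist_force: [0.4, 0.1, 0.3]
opening: 0.0339
```

{"op": "apply_moves", "data": {"plan": [[[0,-0.02,0],[0,0,0]],[[0,-0.04,0],[0,0,0]],[[0,-0.06,0],[0,0,0]],[[0,-0.08,-0.005],[0,0,0]],[[0,-0.09,-0.015],[0,0,0]],[[0,-0.1,-0.03],[0,0,0]],[[0,-0.1,-0.05],[0,0,0]],[[0,-0.1,-0.065],[0,0,0]],[[0,-0.1,-0.07],[0,0,0]],[[0,-0.1,-0.07],[0,0,0]]]}}

```text
clock: 35.98
eef_pos: [0.4614, 0.1149, 0.3278]
orientation: [[0.931, 0.007, -0.364], [0.364, -0.0, 0.931], [0.006, -1.0, -0.002]]
wrist_force: [0.0, -0.7, -0.2]
opening: 0.0341
```

```bash
python3 -c "
from h import *
s=ctrl.observe(); print(s['clock'],np.round(s['eef_pos'],4),np.round(s['wrist_force'],2))
im,d=ctrl.snapshot('scene'); cv2.imwrite('pics/s15.png',cv2.resize(im[170:330,110:310,::-1],None,fx=4,fy=3.6))
W=cloud('scene',d).reshape(-1,3)
w,dw=ctrl.snapshot('wrist'); cv2.imwrite('pics/w15.png',w[:,:,::-1])
W2=cloud('wrist',dw,s).reshape(-1,3)
q=W2[(np.abs(W2[:,2]-.188)<.004)&(W2[:,1]>.19)&(W2[:,1]<.32)&(W2[:,0]<.59)&(W2[:,0]>.36)]
print(cv2.minAreaRect((q[:,:2]*1000).astype(np.float32)))
im2,_=ctrl.snapshot('side'); cv2.imwrite('pics/side15.png',cv2.resize(im2[110:330,180:400,::-1],None,fx=2.6,fy=2.6))
"
```

```text
35.9833 [0.4614 0.1149 0.3278] [ 0.03 -0.66 -0.2 ]
((481.38970947265625, 256.16912841796875), (210.65301513671875, 24.503877639770508), 25.478872299194336)
```

View pics/s15.png

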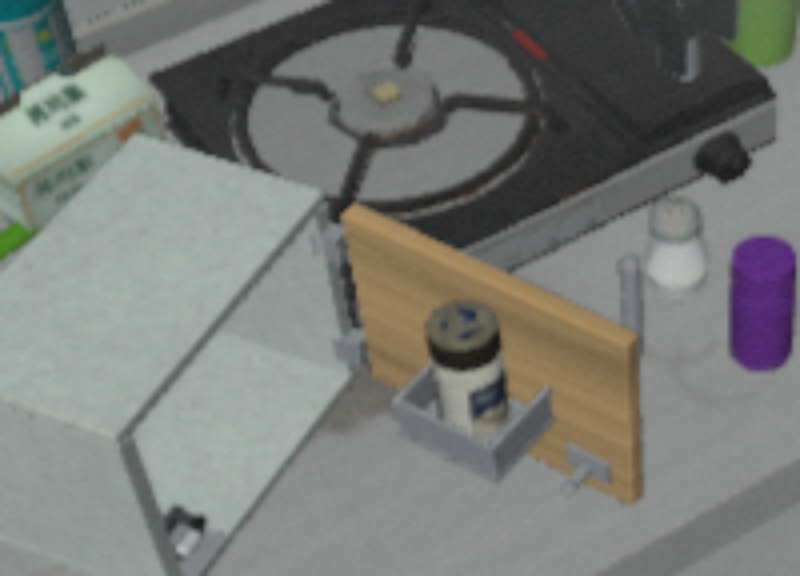

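View pics/w15.png

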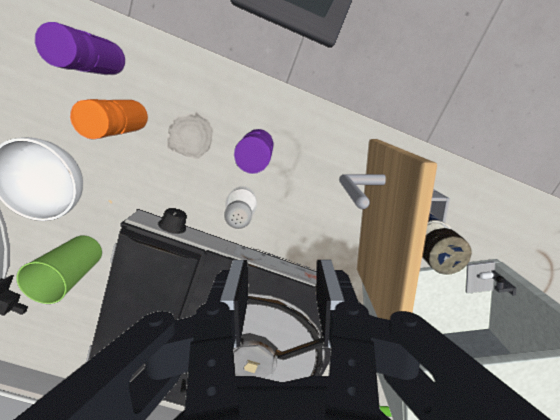

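View pics/side15.png

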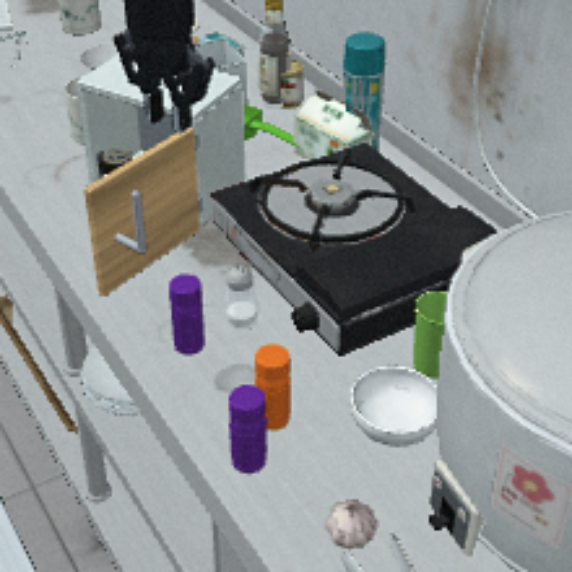

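```bash
python3 -c "
from cell import ctrl
s=ctrl.observe(); print(s['clock'],max(abs(s['joint_vel'])))
print(ctrl.sign_off())"
```

```text
36.1333 0.009444523359581692
the job is handed in; nothing more can be done
None
```

The job is done and handed in at 36.1 s. The jar stands in the door rack, the door was snapped shut and reopened, and it is now left wide open.

- **Jar:** I placed it in the rack before closing the door. The scene and wrist pictures taken after the door work show it still upright in its rack.
- **Closing:** I pushed the door by its handle at about 5 cm/s, then about 4 mm/s at the catch. The highest push I read was about 5.4 N. The force then dropped to zero, and the handle had run about 2.5 mm ahead of the pushing finger.
- **Staying shut:** With the fingers clear of the handle, the door did not move for about 1.8 s.
- **Opening:** Pulling it back through the catch took about 4.5 N. I then swung it slowly to about 1.43 rad, slightly wider than at the start.
- **At hand-in:** The arm was touching nothing, and the bystanders stood where they had been.

**Limits of the checks:** I read forces only at the end of each 0.8 s move, so brief peaks in between were not seen. The final door angle comes from the gripper pose at release. A last check of it from the wrist depth image was spoiled by stray points and gave no usable value. Neither the roller nor the contact with the buffer could be seen directly.

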